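# Tube the swabs and close the despatch case

### The job

The sampling of the specimens is finished: take every swab from the rack and push it fully home, stopper down on the rim, in a tube of its own in the wooden case. Then close the case with its cover board: angle the tongue into the groove under the lip of the near wall and lower the board, without dropping or forcing it, until it lies flat in its rebate. Leave the jar, the vial and the skull where they are.

Things in the scene. Friction and masses are not known exactly. Their poses are not given: they have to be found in the camera images.
- case: Open wooden case, fixed, 160 x 254 mm outside. Origin: centre of its underside, on the table, z up; x points from the near wall (with the groove, nearest the robot) to the far wall, y along the groove. Inside: x -60 to 60, y -112 to 112. Near wall x -80 to -60, its top z 155; the others' tops z 150. Six upright tubes, in two rows of three, in a foam bed (top z 54).
- tube0 (a point): Centre of the mouth of tube 0 (rim at case z = 98, case x -22, y -50). Tube fixed in the case, white-collared, outside diameter 18 (collar 21), bore 12, 86 mm deep. The tubes are alike: any swab may go in any tube.
- tube1 (a point): Centre of the mouth of tube 1 (rim at case z = 98, case x -22, y 0). Tube fixed in the case, white-collared, outside diameter 18 (collar 21), bore 12, 86 mm deep. The tubes are alike: any swab may go in any tube.
- tube2 (a point): Centre of the mouth of tube 2 (rim at case z = 98, case x -22, y 50). Tube fixed in the case, white-collared, outside diameter 18 (collar 21), bore 12, 86 mm deep. The tubes are alike: any swab may go in any tube.
- tube3 (a point): Centre of the mouth of tube 3 (rim at case z = 98, case x 22, y -50). Tube fixed in the case, white-collared, outside diameter 18 (collar 21), bore 12, 86 mm deep. The tubes are alike: any swab may go in any tube.
- tube4 (a point): Centre of the mouth of tube 4 (rim at case z = 98, case x 22, y 0). Tube fixed in the case, white-collared, outside diameter 18 (collar 21), bore 12, 86 mm deep. The tubes are alike: any swab may go in any tube.
- tube5 (a point): Centre of the mouth of tube 5 (rim at case z = 98, case x 22, y 50). Tube fixed in the case, white-collared, outside diameter 18 (collar 21), bore 12, 86 mm deep. The tubes are alike: any swab may go in any tube.
- groove (a point): Middle of the mouth of the groove in the near wall: case x -60, y 0, z 140 (ledge height); axes as the case. The groove opens to +x, is 14 deep (case x -74 to -60), its floor at z 136, its roof, the underside of a 7 mm lip, at z 148. With the board at a slant of about 15 degrees, 8 mm of tongue goes in freely.
- seat (a point): Where the cover's origin lies when the case is closed: case x 6, y 0, z 140 (top of the ledges: far wall x 60 to 72, sides |y| 112 to 120; upstands beyond, 10 high). The opening (x -60 to 72, y -120 to 120) is 132 long; the board with its tongue is 140, so it goes in only at a slant, tongue first. Closed, it has 2 mm of play each way in x, 4 in y.
- cover: Loose wooden cover board, 0.24 kg. Origin: centre of the underside of the board without its tongue. The board is 128 (x) by 232 (y) by 10 mm thick. The tongue runs along its whole -x edge: 12 mm long (x -76 to -64), 5 mm thick, flush with the underside. Grip: a dark batten on top along y, 90 long, 16 wide (x -8 to 8), z 10 to 40. It starts lying flat on the table, batten up.
- tongue (a point): Middle of the tip of the cover's tongue: cover x -76, y 0, z 2.5.
- rack: Loose dark steel rack, 150 (x) by 100 (y) by 90 mm high, 1 kg; origin: centre of its underside. Six 12 mm holes in its top plate, at x -50, 0, 50 and y -25, 25, hold the swabs upright; some may be empty.
- swab0: Swab (absent in some starts): a ribbed white stopper, diameter 19, 34 mm tall, with below it a plug, diameter 9, 8 long, and a thin shaft, diameter 6, ending 75 mm below the stopper. Origin: the lower end of the shaft; z points along it to the stopper (stopper from z 75 to 109). It stands in a hole of the rack, the stopper's underside on the rack's top plate. 18 g.
- swab1: Swab (absent in some starts): a ribbed white stopper, diameter 19, 34 mm tall, with below it a plug, diameter 9, 8 long, and a thin shaft, diameter 6, ending 75 mm below the stopper. Origin: the lower end of the shaft; z points along it to the stopper (stopper from z 75 to 109). It stands in a hole of the rack, the stopper's underside on the rack's top plate. 18 g.
- swab2: Swab (absent in some starts): a ribbed white stopper, diameter 19, 34 mm tall, with below it a plug, diameter 9, 8 long, and a thin shaft, diameter 6, ending 75 mm below the stopper. Origin: the lower end of the shaft; z points along it to the stopper (stopper from z 75 to 109). It stands in a hole of the rack, the stopper's underside on the rack's top plate. 18 g.
- swab3: Swab (absent in some starts): a ribbed white stopper, diameter 19, 34 mm tall, with below it a plug, diameter 9, 8 long, and a thin shaft, diameter 6, ending 75 mm below the stopper. Origin: the lower end of the shaft; z points along it to the stopper (stopper from z 75 to 109). It stands in a hole of the rack, the stopper's underside on the rack's top plate. 18 g.
- swab4: Swab (absent in some starts): a ribbed white stopper, diameter 19, 34 mm tall, with below it a plug, diameter 9, 8 long, and a thin shaft, diameter 6, ending 75 mm below the stopper. Origin: the lower end of the shaft; z points along it to the stopper (stopper from z 75 to 109). It stands in a hole of the rack, the stopper's underside on the rack's top plate. 18 g.
- swab5: Swab (absent in some starts): a ribbed white stopper, diameter 19, 34 mm tall, with below it a plug, diameter 9, 8 long, and a thin shaft, diameter 6, ending 75 mm below the stopper. Origin: the lower end of the shaft; z points along it to the stopper (stopper from z 75 to 109). It stands in a hole of the rack, the stopper's underside on the rack's top plate. 18 g.
- jar: Bystander: amber specimen jar with red lid, diameter 76, 120 high. Origin under its centre.
- vial: Bystander: small amber vial with white lid, diameter 38, 75 high. Origin under its centre.
- skull: Bystander: small animal skull, about 120 x 75 x 70 mm. Origin under the braincase.
There are look-alikes about, which are no part of the job. What is shaped like the swab2 but green is not meant.

How it is judged:
By the outcome, as a careful person would: the job done as asked, in the order asked, and still so for the second after the job is handed in, with the robot touching nothing.
Of swab0, swab1, swab2, swab3, swab4, swab5 only 4 to 6 are there at a start; the rules pass over those that are not, and their reading is None.
At some moment in a run one of cover, rack may be knocked a few centimetres aside while the robot is not near it.
It also fails if it takes over 210 s, if anything falls off the work surface, if the arm or the gripper's body presses on something with over 40 N, if the wrist force passes 120 N, or if a joint passes its speed limit or range.

### The arm

A 6-joint arm with a two-finger parallel gripper is mounted at the origin on the work surface. World frame = base frame: x ahead of the robot, y to its left, z up, the work surface at z = 0. Lengths are in m, angles in rad, forces in N, time in s.
With the tool pointing down it reaches from about 0.375 to 0.9 m from the base axis. Payload 3.1 kg.
Tool frame: the origin (TCP) lies between the finger pads; the fingertips stand 17 mm ahead of it and the grasp point (between the pads) lies 2 mm behind it (robot.nose_length is the distance from the TCP to the fingertips, in m); z points along the fingers, y is the line along which they close (so a half turn about z gives the same grasp; the last joint's range is limited). The gripper opens to 87 mm and grips with 3 to 60 N. Pads are 19 mm wide; open, the fingers measure 117 mm over their backs; the gripper's body (75 mm by 190 mm) begins 51 mm behind the grasp point.
Start: joints at [1.028, 0.527, 1.433, -0, 1.181, -0.178], TCP at [0.222, 0.584, 0.212] pointing down, gripper open.
Joint ranges: [-3.08, 3.08], [-0.75, 2.2], [0.22, 2.44], [-1.43, 4.57], [0, 2.65], [-2.85, 2.85]. Speed limits (rad/s): [2.79, 2.79, 3.14, 3.14, 3.14, 3.14].

### API

Orientations are given as a unit quaternion [x, y, z, w].
In Python, from rig import robot, cams gives the robot as it stands.
- The arm moves only by the shell command python3 -m pendant 'ROWS' [FORCE]. ROWS is JSON, a list of rows, each an object with "jaw": the opening, from 0 (shut) to 1 (fully open); "linear": the shift along the tool's x, y, z in cm, a list of three; "twist": the turn about the tool's z in degrees. A call has 1 to 12 rows; each row shifts and turns the commanded pose from where the row before left it, along the tool's axes as they then stand; what a row does not reach is not made up. A row lasts 1/12 s, in which the tool goes at most 41.7 mm and 7.16 degrees, less where a joint would pass 70% of its speed; a pose out of reach is approached as far as the arm can. A call is refused whole if a number of a shift passes 4.17 or a number of a turn 7.16, either way. A call with a gripper value outside its range is refused whole. The fingers move at their own pace and stop on an object; FORCE is the grip in N (left out, the last holds). Time passes only in rows, so rows that do not move let the fingers close. It gives the time, the measured TCP pose, the force, the opening and the grip force at its end, in the units of the state.
- robot.get_obs(): the state, without advancing time (a new reading comes with each control period).
- cams.camera(name): name is "scene" or "top" or "wrist"; returns a dict with "color" (400x640x3 uint8, blue, green, red), "depth" (400x640 float32, m along the optical axis (not along the pixel's ray), 0 where there is no reading), "fov_y" (degrees; the focal length in pixels is half the picture's height over the tangent of half this angle, whatever the lens; pixels are square), "cx", "cy" (the principal point, pixels), "view" (4x4, takes a point from world to camera coordinates). Camera axes: x right, y down, z forward; pixel columns grow to the right and rows downward; lengths in m; the calibration is good to about 2 mm. A picture is of the moment at which its call begins.
- robot.hand_in(): hands the job in; it is judged then, once.
The state is a dict: "time": time; "q": joint angles; "joint_velocities": joint speeds; "joint_torque": joint torques, N m; "position": TCP position; "tool_rot": TCP orientation; "ft_force": force on the tool from outside, world axes, zero at the start; "moment": the same for the moment, N m; "grip_width": finger opening in m; "grip_force": force on a finger pad.
Only numpy, scipy, OpenCV 4.12 (cv2) and the standard library are available. Lean on these libraries where they do the work, as an engineer would, in place of code of your own. Each camera call takes 0.05 s, during which the arm holds its last target. There are 200 camera calls.

## Working session

There is one attempt and no reset: what is moved stays moved. The work goes in short steps, Python scripts to look and compute and a shell command to move; the robot and the scene stay as the last step left them, time stands still between calls to the robot, and variables do not carry over. Pictures are saved under pics/ and viewed, at most 14 in all, crops included, and the job is handed in when it is done.

```bash
ls; mkdir -p pics
cat > h.py <<'E'
import numpy as np, cv2
from rig import robot, cams
from scipy.spatial.transform import Rotation as R
def cam(n): 
    c=cams.camera(n); c['f']=200/np.tan(np.radians(c['fov_y'])/2); c['T']=np.linalg.inv(c['view']); return c
def cloud(c):
    d=c['depth']; v,u=np.mgrid[0:400,0:640]
    P=np.stack([(u-c['cx'])/c['f']*d,(v-c['cy'])/c['f']*d,d],-1)
    W=P@c['T'][:3,:3].T+c['T'][:3,3]; W[d==0]=np.nan; return W
def ray(c,u,v,z):
    r=c['T'][:3,:3]@np.array([(u-c['cx'])/c['f'],(v-c['cy'])/c['f'],1]); o=c['T'][:3,3]
    return o+r*(z-o[2])/r[2]
E
python3 - <<'E'
from h import *
o=robot.get_obs(); print(o)
for n in ['scene','top','wrist']:
    c=cam(n); cv2.imwrite(f'pics/{n}0.png',c['color']); np.save(f'{n}0.npy',c,allow_pickle=True)
    print(n,c['f'],c['cx'],c['cy'],c['T'].round(3).tolist())
E
```

```text
pics
{'time': 0.0, 'q': array([ 1.02851043e+00,  5.28448592e-01,  1.43386508e+00, -4.31191708e-06,
        1.18137755e+00, -1.78510689e-01]), 'joint_velocities': array([ 0.00019401, -0.0015284 ,  0.00146136, -0.00071658, -0.00047458,
       -0.00031528]), 'joint_torque': array([ 6.38904676e-04, -4.40025795e+01, -1.76600486e+01,  6.33775955e-02,
        5.82684169e-02, -1.67870544e-04]), 'position': array([0.22197596, 0.58347379, 0.21119428]), 'tool_rot': array([ 1.80885456e-01,  9.83503610e-01, -9.82578525e-04, -3.68161673e-04]), 'ft_force': array([-0.76823036,  0.15764207, -0.35813835]), 'moment': array([-0.03756914,  0.0176785 , -0.01075267]), 'grip_force': 0.0, 'grip_width': 0.08704222722721912}
scene 428.8069159680114 322.14526359205587 202.17496386114917 [[-0.728, 0.428, -0.536, 1.085], [0.685, 0.431, -0.587, 0.504], [-0.02, -0.795, -0.607, 0.657], [0.0, 0.0, 0.0, 1.0]]
top 396.4237062159839 320.08113258134733 194.9542289780941 [[-0.01, -0.984, 0.18, 0.422], [-1.0, 0.011, 0.004, -0.025], [-0.005, -0.18, -0.984, 1.177], [0.0, 0.0, 0.0, 1.0]]
wrist 293.28556496774695 317.7933954993084 198.97771610684518 [[0.356, 0.906, 0.229, 0.16], [0.935, -0.344, -0.089, 0.608], [-0.002, 0.246, -0.969, 0.384], [0.0, 0.0, 0.0, 1.0]]
```

View pics/top0.png

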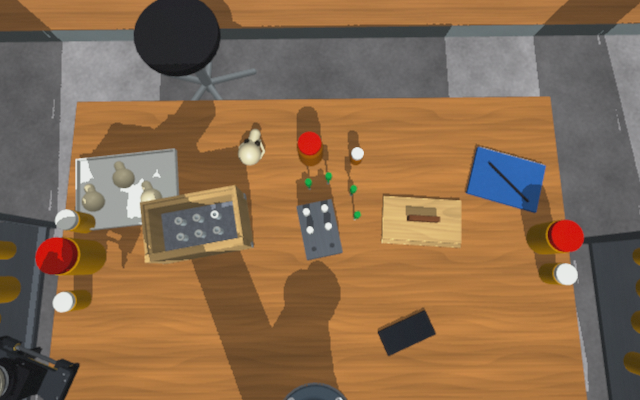

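View pics/scene0.png

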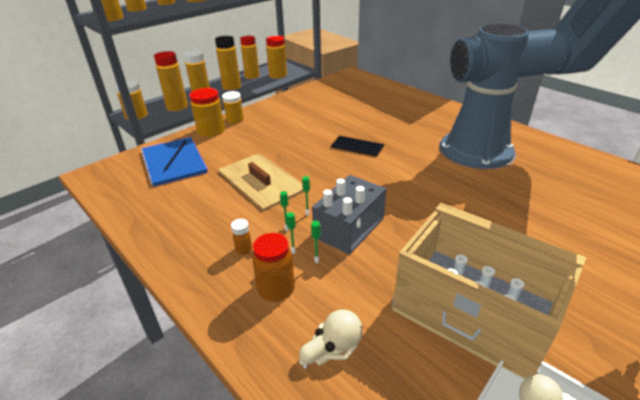

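The top view shows the case at about (195,225), the rack with four white swabs at (309,212), (328,209), (308,230) and (328,226), and the cover at (421,220) with its batten at (423,217). The green look-alikes stand at (308,182), (328,176), (353,189) and (357,214). The scene view agrees. Tube (214,214) looks whiter than the others, so I'll check it with the wrist camera.

```bash
cat >> h.py <<'E'
def rect(W,box,z0,z1):
    x0,x1,y0,y1=box
    m=(W[...,2]>z0)&(W[...,2]<z1)&(W[...,0]>x0)&(W[...,0]<x1)&(W[...,1]>y0)&(W[...,1]<y1)
    p=(W[m][:,:2]*1000).astype(np.float32)
    return cv2.minAreaRect(p),len(p)
E
python3 - <<'E'
from h import *
c=np.load('top0.npy',allow_pickle=True).item(); W=cloud(c)
for n,u,v in [('case',195,225),('rack',320,228),('swabs',309,212),('s',328,209),('s',308,230),('s',328,226),('cover',440,225),('batten',423,217),('tubeW',214,214),('green',353,189),('jar',309,142)]:
    print(n,W[v,u].round(3))
print('case',rect(W,(.2,.6,.1,.5),.135,.17))
print('foam',rect(W,(.2,.6,.1,.5),.045,.06))
print('rack',rect(W,(.25,.5,-.1,.1),.08,.10))
print('cover',rect(W,(.2,.6,-.5,-.15),.006,.02))
print('batten',rect(W,(.2,.6,-.5,-.15),.03,.05))
hsv=cv2.cvtColor(c['color'],cv2.COLOR_BGR2HSV); m=((hsv[...,1]<40)&(hsv[...,2]>170)).astype(np.uint8)
n,l,s,ce=cv2.connectedComponentsWithStats(m)
for i in range(1,n):
    u,v=ce[i]
    if 180<u<400 and 170<v<270 and s[i,4]>5: print(ce[i].round(1),s[i,4],ray(c,u,v,.124).round(3))
w=np.load('wrist0.npy',allow_pickle=True).item(); cv2.imwrite('pics/w0.png',w['color'])
E
```

```text
case [0.544 0.336 0.056]
rack [ 0.529 -0.02   0.091]
swabs [0.569 0.009 0.123]
s [ 0.581 -0.042  0.092]
s [0.52  0.012 0.125]
s [ 0.531 -0.041  0.123]
cover [ 0.542 -0.373  0.01 ]
batten [ 0.562 -0.316  0.04 ]
tubeW [0.572 0.276 0.079]
green [ 0.632 -0.111  0.113]
jar [0.765 0.009 0.121]
case (((540.9501953125, 316.0948486328125), (161.29994201660156, 256.4718933105469), 9.815302848815918), 1680)
foam (((531.3567504882812, 309.48638916015625), (141.05992126464844, 247.4275665283203), 9.512871742248535), 2367)
rack (((481.68438720703125, -26.632110595703125), (54.293121337890625, 100.17743682861328), 10.926017761230469), 597)
cover (((403.16986083984375, -332.0753173828125), (407.3093566894531, 326.7682189941406), 3.9924674034118652), 3856)
batten (((561.563720703125, -319.14923095703125), (87.59700012207031, 16.792484283447266), 86.16405487060547), 182)
[324.  207.6] 43 [ 0.58  -0.031  0.124]
[305.9 211.4] 44 [0.57  0.018 0.124]
[214.4 214. ] 42 [0.566 0.263 0.124]
[328.  225.8] 41 [ 0.531 -0.041  0.124]
[309.8 229.5] 40 [0.522 0.007 0.124]
```

View pics/wrist0.png

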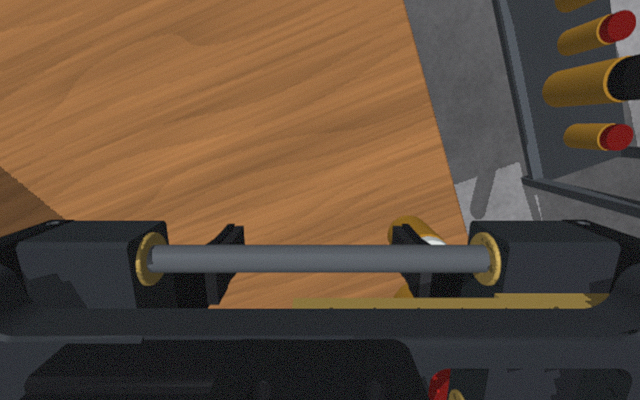

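The wrist view shows only table. In the top view the case is at (0.541,0.316) with yaw about 9.8°, and the rack centre is near (0.527,-0.017) with yaw about 11.5°. Tube 3 already holds something white. Next I'll move above the rack.

```bash
cat >> h.py <<'E'
def to(x,y,z,yaw=None):
    o=robot.get_obs(); M=R.from_quat(o['tool_rot']).as_matrix(); cy=np.degrees(np.arctan2(M[1,1],M[0,1]))
    tw=0 if yaw is None else (cy-yaw+90)%180-90
    Mn=M@R.from_euler('z',tw,degrees=True).as_matrix()
    d=Mn.T@(np.array([x,y,z])-o['position'])*100
    print('yaw %.1f twist %.1f then cm'%(cy,tw),d.round(2))
E
python3 -m pendant '[{"jaw":1,"linear":[0,0,-1.8],"twist":-6.1},{"jaw":1,"linear":[0,0,-1.8],"twist":-6.1},{"jaw":1,"linear":[0,0,-1.8],"twist":-6.1},{"jaw":1,"linear":[0,0,-1.8],"twist":-6.1},{"jaw":1,"linear":[0,0,-1.8],"twist":-6.1},{"jaw":0.6,"linear":[-1.02,-3.71,0],"twist":0},{"jaw":0.6,"linear":[-1.02,-3.71,0],"twist":0},{"jaw":0.6,"linear":[-1.02,-3.71,0],"twist":0},{"jaw":0.6,"linear":[-1.02,-3.71,0],"twist":0},{"jaw":0.6,"linear":[-1.02,-3.71,0],"twist":0},{"jaw":0.6,"linear":[-1.02,-3.71,0],"twist":0},{"jaw":0.6,"linear":[-1.02,-3.71,0],"twist":0}]' 15
python3 - <<'E'
from h import *
c=cam('wrist'); cv2.imwrite('pics/wcase.png',c['color']); np.save('wcase.npy',c,allow_pickle=True)
E
python3 -m pendant '[{"jaw":0.4,"linear":[-1.02,-3.71,0],"twist":0},{"jaw":0.4,"linear":[-1.02,-3.71,0],"twist":0},{"jaw":0.4,"linear":[-1.02,-3.71,0],"twist":0},{"jaw":0.4,"linear":[-1.02,-3.71,0],"twist":0},{"jaw":0.4,"linear":[-1.02,-3.71,0],"twist":0},{"jaw":0.4,"linear":[-1.02,-3.71,0],"twist":0},{"jaw":0.4,"linear":[-1.02,-3.71,0],"twist":0},{"jaw":0.4,"linear":[-1.02,-3.71,0],"twist":0},{"jaw":0.4,"linear":[-1.02,-3.71,0],"twist":0},{"jaw":0.4,"linear":[-1.02,-3.71,0],"twist":0},{"jaw":0.4,"linear":[0,0,0],"twist":0},{"jaw":0.4,"linear":[0,0,0],"twist":0}]'
python3 - <<'E'
from h import *
c=cam('wrist'); cv2.imwrite('pics/wrack.png',c['color']); np.save('wrack.npy',c,allow_pickle=True)
E
```

```text
time: 1.15
position: [0.3364, 0.3382, 0.302]
tool_rot: [-0.084, 0.996, -0.0, -0.0]
ft_force: [0.6, 0.0, -0.3]
grip_width: 0.0541
grip_force: 0.0
time: 2.2
position: [0.4996, -0.0102, 0.3016]
tool_rot: [-0.082, 0.997, 0.0, -0.0]
ft_force: [-1.3, 1.5, -0.7]
grip_width: 0.0351
grip_force: 0.0
```

View pics/wrack.png

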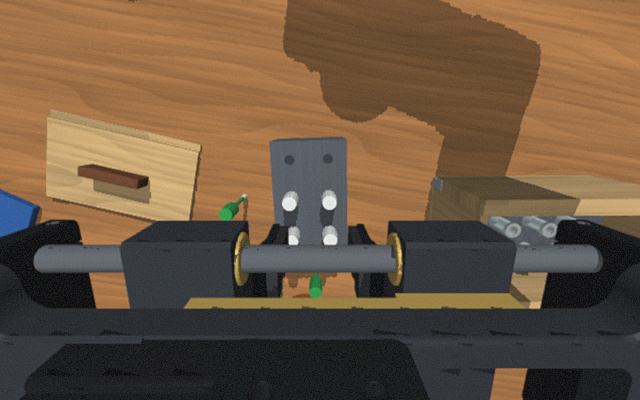

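View pics/wcase.png

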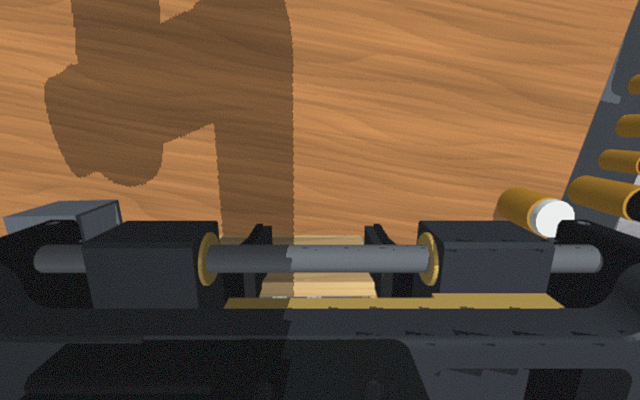

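The wrist view shows swabs at (290,201), (329,200), (293,237) and (329,235), with empty holes at (289,160) and (328,160). The cover's tongue strip is on the robot side, along the top edge of the board at (47,112)–(200,150). The greens stand at (229,212) and (317,287).

Run:
```python
from h import *
c=np.load('wrack.npy',allow_pickle=True).item(); W=cloud(c)
hsv=cv2.cvtColor(c['color'],cv2.COLOR_BGR2HSV)
m=((hsv[...,1]<60)&(hsv[...,2]>120)&(W[...,2]>.117)&(W[...,2]<.13)).astype(np.uint8)
n,l,s,ce=cv2.connectedComponentsWithStats(m)
for i in range(1,n):
    if s[i,4]>20: 
        p=W[l==i]; print('swab',ce[i].round(0),s[i,4],((p.max(0)+p.min(0))/2).round(4),(np.ptp(p,axis=0)).round(3))
for u,v in [(289,160),(328,160)]: print('hole',ray(c,u,v,.09).round(4))
m=(W[...,2]>.084)&(W[...,2]<.096)&(abs(W[...,1])<.1)&(W[...,0]<.62)&(hsv[...,2]<120); print('rack',cv2.minAreaRect((W[m][:,:2]*1000).astype(np.float32)))
t=np.load('top0.npy',allow_pickle=True).item(); W=cloud(t)
m=(W[...,2]>.09)&(W[...,2]<.105)&(W[...,1]>.2)&(W[...,1]<.42)&(W[...,0]>.45)&(W[...,0]<.62)
n,l,s,ce=cv2.connectedComponentsWithStats(m.astype(np.uint8))
for i in range(1,n):
    p=W[l==i]; print('tube',ce[i].round(0),s[i,4],((p.max(0)+p.min(0))/2).round(3))
a=np.radians(9.8);C=np.array([.541,.316])
for x in(-22,22):
  for y in(-50,0,50): print(x,y,C+np.array([[np.cos(a),-np.sin(a)],[np.sin(a),np.cos(a)]])@np.array([x,y])/1000)
```

```text
swab [289. 202.] 169 [ 0.5323 -0.0414  0.1219] [0.017 0.017 0.009]
swab [329. 201.] 169 [0.5228 0.0078 0.1217] [0.017 0.018 0.009]
swab [329. 238.] 144 [0.5705 0.017  0.1215] [0.015 0.017 0.009]
swab [293. 238.] 95 [ 0.5786 -0.0297  0.1217] [0.013 0.013 0.009]
hole [ 0.4844 -0.051   0.09  ]
hole [ 0.476  -0.0006  0.09  ]
rack ((525.0682373046875, -17.634254455566406), (144.18812561035156, 99.16656494140625), 10.785000801086426)
tube [204. 201.] 69 [0.605 0.299 0.098]
tube [240. 196.] 1 [0.618 0.2   0.101]
tube [175. 207.] 5 [0.591 0.379 0.098]
tube [160. 209.] 1 [0.584 0.419 0.104]
tube [166. 209.] 13 [0.586 0.405 0.097]
tube [215. 213.] 38 [0.571 0.27  0.097]
tube [197. 217.] 38 [0.563 0.32  0.097]
tube [179. 220.] 42 [0.554 0.368 0.096]
tube [217. 229.] 37 [0.527 0.263 0.097]
tube [198. 233.] 40 [0.519 0.312 0.096]
tube [180. 236.] 40 [0.51  0.361 0.096]
tube [158. 243.] 2 [0.492 0.42  0.097]
tube [159. 248.] 15 [0.478 0.418 0.098]
tube [237. 247.] 3 [0.479 0.206 0.096]
tube [227. 249.] 3 [0.474 0.233 0.096]
tube [231. 248.] 3 [0.476 0.222 0.097]
tube [216. 251.] 2 [0.469 0.263 0.098]
tube [220. 250.] 3 [0.471 0.25  0.102]
tube [204. 253.] 2 [0.464 0.293 0.098]
tube [210. 252.] 3 [0.466 0.278 0.097]
tube [194. 255.] 3 [0.459 0.322 0.095]
tube [199. 254.] 3 [0.461 0.307 0.099]
tube [183. 257.] 3 [0.454 0.35  0.098]
tube [188. 256.] 2 [0.456 0.336 0.097]
tube [177. 258.] 3 [0.451 0.365 0.101]
-22 -50 [0.5278315 0.262985 ]
-22 0 [0.51932103 0.31225539]
-22 50 [0.51081055 0.36152579]
22 -50 [0.57118945 0.27047421]
22 0 [0.56267897 0.31974461]
22 50 [0.5541685 0.369015 ]
```

Tube positions from depth match the case model to about 1 mm. Tube 3 has something inside at z about 0.08, so I'll use tubes 5, 4, 2 and 0. First swab: (0.5228,0.0078).

Run:
```python
from h import *
to(.5228,.0078,.110)
```

```text
yaw 99.5 twist 0.0 then cm [-2.68  1.21 19.16]
```

```bash
python3 -m pendant '[{"jaw":0.42,"linear":[-1.34,0.6,0],"twist":0},{"jaw":0.42,"linear":[-1.34,0.6,0],"twist":0},{"jaw":0.42,"linear":[0,0,4],"twist":0},{"jaw":0.42,"linear":[0,0,4],"twist":0},{"jaw":0.42,"linear":[0,0,4],"twist":0},{"jaw":0.42,"linear":[0,0,3],"twist":0},{"jaw":0.42,"linear":[0,0,2],"twist":0},{"jaw":0.42,"linear":[0,0,1],"twist":0},{"jaw":0.42,"linear":[0,0,1],"twist":0},{"jaw":0.42,"linear":[0,0,0],"twist":0}]'
python3 -m pendant '[{"jaw":0,"linear":[0,0,0]},{"jaw":0,"linear":[0,0,0]},{"jaw":0,"linear":[0,0,0]},{"jaw":0,"linear":[0,0,0]},{"jaw":0,"linear":[0,0,0]}]' 15
python3 - <<'E'
from h import *
to(.5542,.369,.28)
E
```

```text
time: 3.08
position: [0.5225, 0.0088, 0.1112]
tool_rot: [-0.085, 0.996, 0.0, -0.001]
ft_force: [-0.3, 0.1, 0.6]
grip_width: 0.0368
grip_force: 0.0
yaw 99.7 twist 0.0 then cm [ -9.17  34.98 -16.87]invalid input
```

```bash
python3 -m pendant '[{"jaw":0,"linear":[0,0,0],"twist":0},{"jaw":0,"linear":[0,0,0],"twist":0},{"jaw":0,"linear":[0,0,0],"twist":0},{"jaw":0,"linear":[0,0,0],"twist":0},{"jaw":0,"linear":[0,0,-1],"twist":0},{"jaw":0,"linear":[0,0,-2],"twist":0},{"jaw":0,"linear":[0,0,-4],"twist":0},{"jaw":0,"linear":[0,0,-4],"twist":0},{"jaw":0,"linear":[0,0,-4],"twist":0},{"jaw":0,"linear":[0,0,-3],"twist":0},{"jaw":0,"linear":[0,0,0],"twist":0}]' 15
python3 - <<'E'
from h import *
to(.5542,.369,.28)
E
```

```text
time: 4.0
position: [0.5277, 0.0069, 0.3006]
tool_rot: [-0.084, 0.996, -0.002, 0.008]
ft_force: [1.7, -0.1, 0.6]
grip_width: 0.0004
grip_force: 0.0
yaw 99.7 twist 0.0 then cm [-8.66 35.26  1.98]
```

Run:
```python
from h import *
a=cam('wrist'); b=cam('scene'); print(robot.get_obs()['position'])
cv2.imwrite('pics/m1.png',np.hstack([a['color'][100:330,140:500],b['color'][130:360,180:580]]))
W=cloud(a)
hsv=cv2.cvtColor(a['color'],cv2.COLOR_BGR2HSV)
m=((hsv[...,1]<60)&(hsv[...,2]>120)&(W[...,2]>.11)&(W[...,2]<.14)).astype(np.uint8)
n,l,s,ce=cv2.connectedComponentsWithStats(m)
for i in range(1,n):
    if s[i,4]>20: 
        p=W[l==i]; print('swab',ce[i].round(0),s[i,4],((p.max(0)+p.min(0))/2).round(4),(np.ptp(p,axis=0)).round(3))
```

```text
[0.52413844 0.00756254 0.29466571]
swab [279. 175.] 200 [ 0.5324 -0.0417  0.1182] [0.018 0.019 0.016]
swab [320. 174.] 196 [0.5226 0.0075 0.118 ] [0.018 0.018 0.016]
swab [321. 213.] 197 [0.5717 0.0169 0.1189] [0.018 0.018 0.017]
swab [282. 213.] 175 [ 0.5795 -0.0318  0.1183] [0.015 0.019 0.017]
```

View pics/m1.png

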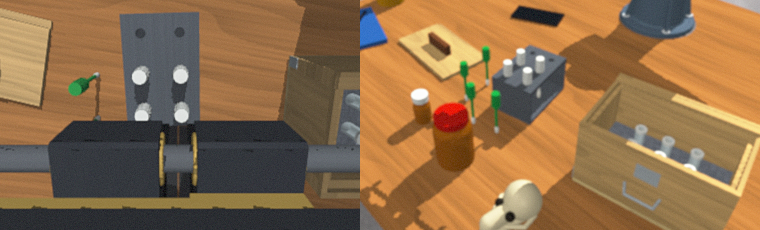

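All four swabs still stand in the rack, unmoved: the fingers had no time to close before the lift. I'll retry and check the grip first.

```bash
python3 - <<'E'
from h import *
to(.5226,.0075,.110)
E
python3 -m pendant '[{"jaw":0.42,"linear":[0,0,0],"twist":0},{"jaw":0.42,"linear":[0,0,0],"twist":0},{"jaw":0.42,"linear":[0,0,0],"twist":0},{"jaw":0.42,"linear":[0,0,0],"twist":0},{"jaw":0.42,"linear":[0,0,0],"twist":0},{"jaw":0.42,"linear":[0,0,0],"twist":0},{"jaw":0.42,"linear":[0,0,4],"twist":0},{"jaw":0.42,"linear":[0,0,4],"twist":0},{"jaw":0.42,"linear":[0,0,4],"twist":0},{"jaw":0.42,"linear":[0,0,3],"twist":0},{"jaw":0.42,"linear":[0,0,2],"twist":0},{"jaw":0.42,"linear":[0,0,1],"twist":0}]'
python3 -m pendant '[{"jaw":0,"linear":[0,0,0],"twist":0},{"jaw":0,"linear":[0,0,0],"twist":0},{"jaw":0,"linear":[0,0,0],"twist":0},{"jaw":0,"linear":[0,0,0],"twist":0},{"jaw":0,"linear":[0,0,0],"twist":0},{"jaw":0,"linear":[0,0,0],"twist":0},{"jaw":0,"linear":[0,0,0],"twist":0},{"jaw":0,"linear":[0,0,0],"twist":0}]' 20
```

```text
yaw 99.6 twist 0.0 then cm [ 0.24  0.05 18.47]
time: 5.1
position: [0.5215, 0.0081, 0.1091]
tool_rot: [-0.084, 0.996, 0.001, -0.003]
ft_force: [0.2, 0.5, 0.5]
grip_width: 0.0365
grip_force: 0.0
time: 5.77
position: [0.5255, 0.0083, 0.1151]
tool_rot: [-0.084, 0.996, 0.0, 0.003]
ft_force: [-0.2, 3.2, 11.6]
grip_width: 0.0007
grip_force: 6.4
```

Run:
```python
from h import *
o=robot.get_obs(); print(o['position'],o['ft_force'],o['moment'],o['grip_width'])
a=cam('wrist'); b=cam('scene'); t=cam('top')
x=cv2.resize(b['color'][150:260,270:430],None,fx=3,fy=3); y=cv2.resize(a['color'][100:320,220:420],None,fx=1.5,fy=1.5)
cv2.imwrite('pics/m2.png',np.hstack([x,y]))
```

```text
[0.52553379 0.00829886 0.11510663] [-0.22361088  3.15430288 11.59465856] [ 0.72845934  0.20041176 -0.06695489] 0.0007286166906383222
```

View pics/m2.png

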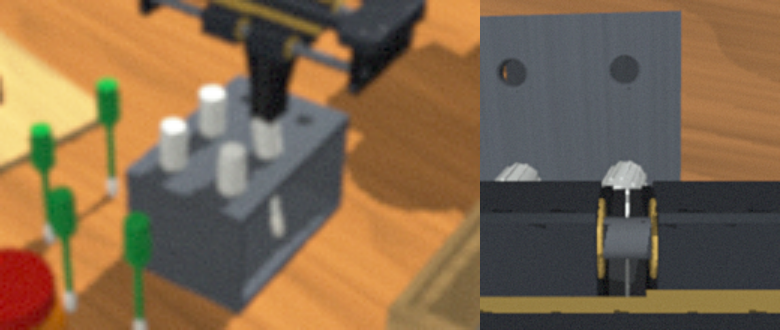

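Run:
```python
from h import *
c=cam('scene'); W=cloud(c); print(robot.get_obs()['position'])
for v in range(165,205,2): print(v,[ (W[v,u]*1000).round(0).tolist()+c['color'][v,u].tolist() for u in (354,359)])
c=cam('wrist'); W=cloud(c)
for v in (205,212,220,228,236): print(v,[ (W[v,u]*1000).round(0).tolist() for u in (303,317,333)])
```

```text
[0.52553414 0.00830618 0.115177  ]
165 [[561.0, 25.0, 205.0, 44, 44, 36], [559.0, 36.0, 209.0, 44, 41, 36]]
167 [[560.0, 24.0, 200.0, 36, 36, 32], [557.0, 35.0, 204.0, 43, 41, 36]]
169 [[537.0, 4.0, 175.0, 23, 17, 11], [557.0, 35.0, 199.0, 41, 40, 39]]
171 [[537.0, 3.0, 170.0, 22, 19, 17], [533.0, 13.0, 173.0, 31, 27, 27]]
173 [[537.0, 4.0, 165.0, 21, 18, 23], [533.0, 14.0, 169.0, 32, 34, 28]]
175 [[536.0, 3.0, 160.0, 27, 24, 27], [534.0, 15.0, 164.0, 25, 22, 24]]
177 [[536.0, 4.0, 155.0, 42, 34, 35], [532.0, 14.0, 158.0, 27, 28, 27]]
179 [[536.0, 4.0, 150.0, 43, 41, 40], [534.0, 16.0, 155.0, 33, 24, 26]]
181 [[539.0, 6.0, 148.0, 44, 44, 39], [533.0, 15.0, 149.0, 27, 28, 31]]
183 [[536.0, 4.0, 140.0, 34, 30, 30], [536.0, 17.0, 146.0, 25, 29, 28]]
185 [[537.0, 4.0, 135.0, 53, 50, 48], [535.0, 17.0, 141.0, 34, 32, 33]]
187 [[536.0, 4.0, 129.0, 42, 40, 40], [536.0, 18.0, 137.0, 27, 25, 29]]
189 [[538.0, 6.0, 127.0, 111, 111, 109], [532.0, 15.0, 128.0, 36, 35, 35]]
191 [[528.0, -3.0, 111.0, 156, 158, 156], [536.0, 19.0, 127.0, 115, 120, 119]]
193 [[508.0, -21.0, 87.0, 153, 156, 153], [528.0, 12.0, 114.0, 165, 169, 170]]
195 [[514.0, -16.0, 87.0, 147, 147, 144], [527.0, 11.0, 108.0, 163, 169, 167]]
197 [[521.0, -9.0, 88.0, 138, 139, 135], [530.0, 14.0, 105.0, 165, 171, 168]]
199 [[526.0, -4.0, 89.0, 136, 132, 127], [530.0, 14.0, 100.0, 163, 169, 171]]
201 [[532.0, 1.0, 89.0, 96, 89, 89], [529.0, 13.0, 94.0, 161, 172, 168]]
203 [[537.0, 6.0, 89.0, 75, 73, 68], [528.0, 13.0, 88.0, 111, 110, 108]]
205 [[516.0, -4.0, 89.0], [514.0, 6.0, 90.0], [512.0, 17.0, 90.0]]
212 [[521.0, -3.0, 91.0], [514.0, 6.0, 105.0], [517.0, 18.0, 91.0]]
220 [[518.0, -2.0, 114.0], [516.0, 6.0, 117.0], [523.0, 19.0, 89.0]]
228 [[516.0, -2.0, 134.0], [516.0, 6.0, 131.0], [513.0, 15.0, 135.0]]
236 [[490.0, -2.0, 211.0], [516.0, 6.0, 143.0], [489.0, 6.0, 211.0]]
```

```bash
python3 -m pendant '[{"jaw":0,"linear":[0,0,-4],"twist":0},{"jaw":0,"linear":[0,0,-2],"twist":0},{"jaw":0,"linear":[0,0,0],"twist":0},{"jaw":0,"linear":[0,0,0],"twist":0}]'
cat > tip.py <<'E'
from h import *
c=cam('scene'); W=cloud(c); o=robot.get_obs(); p=o['position']; print(p,o['grip_width'],o['ft_force'])
m=(abs(W[...,0]-p[0])<.04)&(abs(W[...,1]-p[1])<.075)&(c['color'].max(-1)<90)&(W[...,2]>.128)
q=W[m]; 
for s in (-1,1):
    r=q[(q[:,1]-p[1])*s>-.003]; i=np.argsort(r[:,2])[:8]; print(s,r[i].round(3).tolist())
E
python3 tip.py
python3 -m pendant '[{"jaw":0.42,"linear":[0,0,0],"twist":0},{"jaw":0.42,"linear":[0,0,0],"twist":0},{"jaw":0.42,"linear":[0,0,0],"twist":0},{"jaw":0.42,"linear":[0,0,0],"twist":0},{"jaw":0.42,"linear":[0,0,0],"twist":0},{"jaw":0.42,"linear":[0,0,0],"twist":0}]'
python3 tip.py
```

```text
time: 6.35
position: [0.5246, 0.0076, 0.174]
tool_rot: [-0.084, 0.996, -0.001, 0.002]
ft_force: [0.6, -0.2, -0.3]
grip_width: 0.0008
grip_force: 0.0
[0.52348553 0.0077535  0.17275819] 0.00046038196942361766 [-0.28102736  0.28339756 -0.11585607]
-1 [[0.531, 0.009, 0.185], [0.534, 0.003, 0.186], [0.533, 0.005, 0.186], [0.532, 0.009, 0.187], [0.533, 0.008, 0.187], [0.533, 0.005, 0.189], [0.535, 0.004, 0.189], [0.532, 0.009, 0.19]]
1 [[0.531, 0.009, 0.185], [0.533, 0.016, 0.186], [0.533, 0.005, 0.186], [0.532, 0.018, 0.187], [0.533, 0.013, 0.187], [0.532, 0.009, 0.187], [0.533, 0.008, 0.187], [0.525, 0.017, 0.188]]
time: 6.9
position: [0.5233, 0.0078, 0.1718]
tool_rot: [-0.084, 0.996, 0.0, -0.0]
ft_force: [0.1, -0.0, 0.0]
grip_width: 0.0314
grip_force: 0.0
[0.52342417 0.00774785 0.17189358] 0.0331934255108823 [-0.15810758 -0.41685521  0.02062701]
-1 [[0.534, -0.014, 0.183], [0.529, -0.008, 0.184], [0.535, -0.007, 0.184], [0.537, -0.008, 0.184], [0.527, -0.007, 0.185], [0.536, -0.009, 0.186], [0.536, -0.007, 0.187], [0.536, -0.012, 0.187]]
1 [[0.529, 0.031, 0.184], [0.529, 0.029, 0.185], [0.529, 0.034, 0.185], [0.526, 0.034, 0.187], [0.529, 0.032, 0.187], [0.529, 0.028, 0.188], [0.523, 0.034, 0.188], [0.515, 0.032, 0.188]]
```

The cameras show the fingertips about 12 mm above the reported TCP, not 17 mm ahead of it. The fingers had therefore closed on top of the stopper. I'll correct for this with tip z = TCP + 0.011.

```bash
cat > sw.py <<'E'
from h import *
c=cam('scene'); W=cloud(c); p=robot.get_obs()['position']; print(p)
m=((c['color'].min(-1)>140)&(W[...,2]>.095)&(W[...,2]<.135)&(abs(W[...,1])<.06)&(W[...,0]<.62)).astype(np.uint8)
n,l,s,ce=cv2.connectedComponentsWithStats(m)
for i in range(1,n):
    if s[i,4]>20:
        q=W[l==i]; t=q[q[:,2]>np.nanmax(q[:,2])-.006]; print('swab',ce[i].round(0),s[i,4],((t.max(0)+t.min(0))/2).round(4),np.ptp(t,axis=0).round(3))
E
python3 sw.py
python3 -m pendant '[{"jaw":0.42,"linear":[0,0,3],"twist":0},{"jaw":0.42,"linear":[0,0,2],"twist":0},{"jaw":0.42,"linear":[0,0,2],"twist":0},{"jaw":0.42,"linear":[0,0,1],"twist":0},{"jaw":0.42,"linear":[0,0,0.9],"twist":0},{"jaw":0.42,"linear":[0,0,0],"twist":0}]'
python3 -m pendant '[{"jaw":0,"linear":[0,0,0],"twist":0},{"jaw":0,"linear":[0,0,0],"twist":0},{"jaw":0,"linear":[0,0,0],"twist":0},{"jaw":0,"linear":[0,0,0],"twist":0},{"jaw":0,"linear":[0,0,0],"twist":0},{"jaw":0,"linear":[0,0,0],"twist":0}]' 20
```

```text
[0.52342873 0.0077169  0.17196059]
swab [340. 186.] 111 [ 0.5325 -0.0396  0.1221] [0.018 0.018 0.006]
swab [360. 193.] 124 [0.5234 0.0103 0.1218] [0.019 0.017 0.006]
swab [328. 197.] 114 [ 0.5818 -0.0295  0.1218] [0.017 0.018 0.005]
swab [347. 205.] 127 [0.5723 0.0194 0.1209] [0.017 0.018 0.006]
time: 7.5
position: [0.5227, 0.0078, 0.0818]
tool_rot: [-0.084, 0.996, 0.0, -0.001]
ft_force: [-0.8, -0.3, 0.0]
grip_width: 0.0364
grip_force: 0.0
time: 8.0
position: [0.5242, 0.0076, 0.084]
tool_rot: [-0.084, 0.996, -0.0, 0.001]
ft_force: [0.1, 0.0, 4.6]
grip_width: 0.0174
grip_force: 20.0
```

```bash
python3 -m pendant '[{"jaw":0,"linear":[0,0,-1],"twist":0},{"jaw":0,"linear":[0,0,-2],"twist":0},{"jaw":0,"linear":[0,0,-3],"twist":0},{"jaw":0,"linear":[0,0,-4],"twist":0},{"jaw":0,"linear":[0,0,-4],"twist":0},{"jaw":0,"linear":[0,0,-3],"twist":0},{"jaw":0,"linear":[0,0,0],"twist":0},{"jaw":0,"linear":[0,0,0],"twist":0}]'
python3 - <<'E'
from h import *
to(.5542,.369,.25,99.8)
E
```

```text
time: 8.67
position: [0.5244, 0.0076, 0.2556]
tool_rot: [-0.084, 0.996, -0.001, 0.002]
ft_force: [-0.0, -0.4, -0.4]
grip_width: 0.0171
grip_force: 20.0
yaw 99.7 twist -0.1 then cm [-9.08 35.11  0.54]
```

```bash
python3 -m pendant '[{"jaw":0,"linear":[-0.4,1.6,0],"twist":0},{"jaw":0,"linear":[-0.82,3.2,0],"twist":0},{"jaw":0,"linear":[-0.82,3.2,0],"twist":0},{"jaw":0,"linear":[-0.82,3.2,0],"twist":0},{"jaw":0,"linear":[-0.82,3.2,0],"twist":0},{"jaw":0,"linear":[-0.82,3.2,0],"twist":0},{"jaw":0,"linear":[-0.82,3.2,0],"twist":0},{"jaw":0,"linear":[-0.82,3.2,0],"twist":0},{"jaw":0,"linear":[-0.82,3.2,0],"twist":0},{"jaw":0,"linear":[-0.82,3.2,0],"twist":0},{"jaw":0,"linear":[-0.82,3.2,0],"twist":0},{"jaw":0,"linear":[-0.48,1.5,0],"twist":0}]'
python3 -m pendant '[{"jaw":0,"linear":[0,0,0],"twist":0},{"jaw":0,"linear":[0,0,0],"twist":0},{"jaw":0,"linear":[0,0,0],"twist":0},{"jaw":0,"linear":[0,0,0],"twist":0}]'
python3 - <<'E'
from h import *
to(.5542,.369,.25,99.8)
a=cam('wrist'); b=cam('scene'); W=cloud(b)
cv2.imwrite('pics/m3.png',np.hstack([a['color'][120:400:,150:490],b['color'][120:400,300:640]]))
m=(b['color'].min(-1)>130)&(abs(W[...,0]-.554)<.04)&(abs(W[...,1]-.369)<.04)&(W[...,2]>.16)&(W[...,2]<.32)
q=W[m]; 
for z in np.arange(.17,.30,.01):
    r=q[abs(q[:,2]-z)<.005]
    if len(r): print(z.round(3),len(r),((r.max(0)+r.min(0))/2).round(4))
E
```

```text
time: 9.67
position: [0.5523, 0.3724, 0.2504]
tool_rot: [-0.085, 0.996, 0.0, -0.002]
ft_force: [0.8, -0.7, 0.1]
grip_width: 0.0172
grip_force: 20.0
time: 10.0
position: [0.5537, 0.3674, 0.2523]
tool_rot: [-0.083, 0.997, -0.001, -0.001]
ft_force: [-0.5, -0.5, 0.7]
grip_width: 0.0172
grip_force: 20.0
yaw 99.6 twist -0.2 then cm [-0.08  0.15  0.23]
0.18 4 [0.5548 0.368  0.1837]
0.19 25 [0.5554 0.3677 0.1908]
0.2 23 [0.555  0.3679 0.2001]
0.21 22 [0.5548 0.3681 0.2102]
0.22 20 [0.5551 0.3681 0.2203]
0.23 18 [0.5547 0.3679 0.2302]
0.24 23 [0.5545 0.368  0.2399]
0.25 22 [0.5551 0.3681 0.2497]
0.26 49 [0.56   0.3679 0.2606]
0.27 72 [0.5592 0.3682 0.27  ]
0.28 80 [0.5594 0.3683 0.2799]
0.29 119 [0.554  0.3675 0.2887]
```

View pics/m3.png

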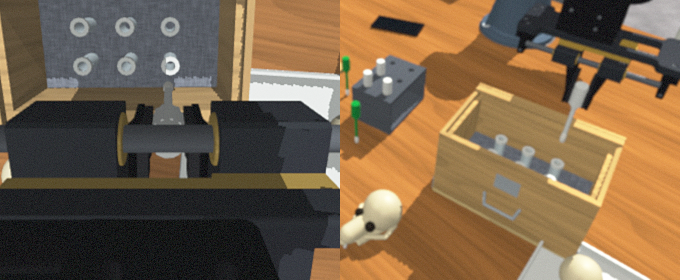

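The held swab hangs vertically over the case: its shaft is at (0.555,0.368) in the scene camera, which reads about 2 mm high in y. In the wrist view the tube at (170,65) shows white inside. I'll check the tube contents numerically in both cameras.

```bash
cat > tubes.py <<'E'
from h import *
a=np.radians(9.8);C=np.array([.541,.316])
T=[np.append(C+np.array([[np.cos(a),-np.sin(a)],[np.sin(a),np.cos(a)]])@np.array([x,y])/1000,.098) for x in(-22,22) for y in(-50,0,50)]
if __name__=='__main__':
  for n in ('top','wrist'):
    c=cam(n); W=cloud(c)
    for i,t in enumerate(T):
        p=c['view']@np.append(t,1); u=c['cx']+c['f']*p[0]/p[2]; v=c['cy']+c['f']*p[1]/p[2]
        if 2<u<637 and 2<v<397:
            k=(slice(int(round(v))-1,int(round(v))+2),slice(int(round(u))-1,int(round(u))+2))
            print(n,i,round(u),round(v),c['color'][k].mean(-1).astype(int).tolist(),'z',(W[k][...,2]*1000).round(0).tolist())
E
python3 tubes.py
```

```text
top 0 216 229 [[159, 166, 170], [135, 146, 155], [123, 125, 132]] z [[100.0, 88.0, 83.0], [96.0, 82.0, 78.0], [89.0, 81.0, 72.0]]
top 1 198 232 [[165, 166, 171], [145, 151, 158], [122, 128, 136]] z [[97.0, 91.0, 86.0], [95.0, 85.0, nan], [91.0, 83.0, 73.0]]
top 2 180 236 [[151, 158, 163], [130, 135, 144], [121, 119, 133]] z [[92.0, 86.0, 77.0], [89.0, 80.0, 76.0], [94.0, 86.0, 71.0]]
top 3 214 213 [[156, 157, 167], [139, 154, 166], [122, 136, 149]] z [[99.0, 92.0, 84.0], [91.0, 85.0, 77.0], [89.0, 81.0, 74.0]]
top 4 196 217 [[151, 157, 164], [133, 140, 149], [123, 121, 133]] z [[90.0, 89.0, 80.0], [94.0, 82.0, 70.0], [100.0, 85.0, 75.0]]
top 5 178 220 [[199, 194, 184], [140, 143, 159], [121, 123, 154]] z [[96.0, 85.0, 81.0], [90.0, 83.0, 76.0], [91.0, 83.0, 75.0]]
wrist 0 228 146 [[110, 111, 117], [121, 118, 125], [132, 136, 138]] z [[86.0, 78.0, 76.0], [86.0, 83.0, 77.0], [87.0, 82.0, 80.0]]
wrist 1 274 146 [[120, 130, 105], [138, 143, 134], [149, 154, 156]] z [[67.0, 57.0, 55.0], [69.0, 62.0, 56.0], [73.0, 68.0, 63.0]]
wrist 2 319 146 [[93, 95, 102], [89, 98, 98], [108, 100, 110]] z [[55.0, 55.0, 54.0], [55.0, 55.0, 55.0], [53.0, 53.0, 55.0]]
wrist 3 231 185 [[121, 130, 141], [136, 144, 149], [148, 153, 157]] z [[86.0, 81.0, 79.0], [85.0, 85.0, 82.0], [89.0, 86.0, 84.0]]
wrist 4 275 185 [[151, 154, 162], [154, 159, 170], [161, 169, 175]] z [[78.0, 75.0, 71.0], [82.0, 78.0, 76.0], [84.0, 82.0, 80.0]]
wrist 5 319 185 [[178, 178, 175], [177, 178, 175], [173, 178, 170]] z [[70.0, 69.0, 69.0], [75.0, 74.0, 75.0], [81.0, 81.0, 81.0]]
```

Run:
```python
from h import *
from tubes import T
c=cam('scene'); W=cloud(c)
for i in (3,4,5):
    t=T[i]; m=(np.hypot(W[...,0]-t[0],W[...,1]-t[1])<.018)&(W[...,2]>.094)&(W[...,2]<.103)
    q=W[m]; print(i,t.round(4),m.sum(),((q.max(0)+q.min(0))/2).round(4),np.ptp(q,axis=0).round(3))
to(.5542,.369,.25,99.8)
```

```text
3 [0.5712 0.2705 0.098 ] 25 [0.5636 0.2712 0.096 ] [0.009 0.017 0.004]
4 [0.5627 0.3197 0.098 ] 25 [0.5554 0.3197 0.0967] [0.008 0.016 0.004]
5 [0.5542 0.369  0.098 ] 24 [0.5463 0.3694 0.0963] [0.006 0.017 0.004]
yaw 99.6 twist -0.2 then cm [-0.    0.09  0.34]
```

```bash
python3 -m pendant '[{"jaw":0,"linear":[0,0.12,1.3],"twist":0},{"jaw":0,"linear":[0,0,3],"twist":0},{"jaw":0,"linear":[0,0,2],"twist":0},{"jaw":0,"linear":[0,0,2],"twist":0},{"jaw":0,"linear":[0,0,2],"twist":0},{"jaw":0,"linear":[0,0,2],"twist":0},{"jaw":0,"linear":[0,0,1.5],"twist":0},{"jaw":0,"linear":[0,0,1],"twist":0},{"jaw":0,"linear":[0,0,0.5],"twist":0},{"jaw":0,"linear":[0,0,0.4],"twist":0},{"jaw":0,"linear":[0,0,0],"twist":0},{"jaw":0,"linear":[0,0,0],"twist":0}]'
```

```text
time: 11.25
position: [0.5545, 0.3704, 0.0969]
tool_rot: [-0.084, 0.996, 0.0, 0.001]
ft_force: [-0.6, 0.4, -0.5]
grip_width: 0.0173
grip_force: 20.0
```

```bash
python3 -m pendant '[{"jaw":0,"linear":[0,0,0.2],"twist":0},{"jaw":0,"linear":[0,0,0.2],"twist":0},{"jaw":0,"linear":[0,0,0.2],"twist":0},{"jaw":0,"linear":[0,0,0.1],"twist":0},{"jaw":0,"linear":[0,0,0],"twist":0},{"jaw":0,"linear":[0,0,0],"twist":0}]'
```

```text
time: 11.75
position: [0.5546, 0.3705, 0.092]
tool_rot: [-0.084, 0.996, 0.0, 0.001]
ft_force: [-3.2, -1.3, 10.3]
grip_width: 0.0171
grip_force: 20.0
```

Seated at TCP z 0.092 with 10 N of upward contact. Now I'll release it, lift, and go back for the swab at (0.5719,0.0173).

```bash
python3 -m pendant '[{"jaw":0.4,"linear":[0,0,-0.2],"twist":0},{"jaw":0.4,"linear":[0,0,0],"twist":0},{"jaw":0.4,"linear":[0,0,0],"twist":0},{"jaw":0.4,"linear":[0,0,0],"twist":0},{"jaw":0.4,"linear":[0,0,0],"twist":0},{"jaw":0.4,"linear":[0,0,-1],"twist":0},{"jaw":0.4,"linear":[0,0,-2],"twist":0},{"jaw":0.4,"linear":[0,0,-3],"twist":0},{"jaw":0.4,"linear":[0,0,-3],"twist":0},{"jaw":0.4,"linear":[0,0,-2],"twist":0},{"jaw":0.4,"linear":[0,0,0],"twist":0},{"jaw":0.4,"linear":[0,0,0],"twist":0}]'
python3 - <<'E'
from h import *
to(.5719,.0173,.20,100.8)
c=cam('wrist'); W=cloud(c)
m=(np.hypot(W[...,0]-.5545,W[...,1]-.3695)<.014)&(W[...,2]>.10)&(W[...,2]<.15)
q=W[m]; print('stopper in tube5',m.sum(),q.min(0).round(4),q.max(0).round(4))
E
```

```text
time: 12.75
position: [0.5547, 0.3706, 0.2031]
tool_rot: [-0.084, 0.996, 0.001, 0.002]
ft_force: [0.1, -0.2, -1.0]
grip_width: 0.0352
grip_force: 0.0
yaw 99.7 twist -1.1 then cm [  4.93 -35.02   0.26]
stopper in tube5 468 [0.5437 0.3603 0.1003] [0.5623 0.3794 0.1341]
```

```bash
cat > rk.py <<'E'
from h import *
c=cam('wrist'); W=cloud(c); o=robot.get_obs(); print(o['position'])
hsv=cv2.cvtColor(c['color'],cv2.COLOR_BGR2HSV)
m=((hsv[...,1]<60)&(hsv[...,2]>110)&(W[...,2]>.11)&(W[...,2]<.13)&(abs(W[...,1])<.12)).astype(np.uint8)
n,l,s,ce=cv2.connectedComponentsWithStats(m)
for i in range(1,n):
    if s[i,4]>20:
        p=W[l==i]; print('swab',ce[i].round(0),s[i,4],((p.max(0)+p.min(0))/2).round(4),np.ptp(p,axis=0).round(3))
E
python3 -m pendant '[{"jaw":0.4,"linear":[0.22,-1.6,0],"twist":-0.5},{"jaw":0.4,"linear":[0.46,-3.2,0],"twist":-0.6},{"jaw":0.4,"linear":[0.45,-3.2,0],"twist":0},{"jaw":0.4,"linear":[0.45,-3.2,0],"twist":0},{"jaw":0.4,"linear":[0.45,-3.2,0],"twist":0},{"jaw":0.4,"linear":[0.45,-3.2,0],"twist":0},{"jaw":0.4,"linear":[0.45,-3.2,0],"twist":0},{"jaw":0.4,"linear":[0.45,-3.2,0],"twist":0},{"jaw":0.4,"linear":[0.45,-3.2,0],"twist":0},{"jaw":0.4,"linear":[0.45,-3.2,0],"twist":0},{"jaw":0.4,"linear":[0.45,-3.2,0],"twist":0},{"jaw":0.4,"linear":[0.2,-1.4,0],"twist":0}]'
python3 -m pendant '[{"jaw":0.4,"linear":[0,0,0],"twist":0},{"jaw":0.4,"linear":[0,0,0],"twist":0},{"jaw":0.4,"linear":[0,0,0],"twist":0}]'
python3 rk.py; python3 sw.py; python3 -c "
from h import *
to(.5719,.0173,.083)"
```

```text
time: 13.8
position: [0.5692, 0.0136, 0.1993]
tool_rot: [-0.092, 0.996, -0.0, -0.002]
ft_force: [-0.1, 0.3, -1.0]
grip_width: 0.0349
grip_force: 0.0
time: 14.05
position: [0.5694, 0.0183, 0.2003]
tool_rot: [-0.094, 0.996, 0.001, -0.001]
ft_force: [-0.1, 0.8, -0.5]
grip_width: 0.0347
grip_force: 0.0
[0.56949331 0.0185604  0.20048154]
swab [258. 148.] 407 [ 0.5328 -0.0408  0.1186] [0.018 0.018 0.016]
swab [261. 204.] 394 [ 0.5813 -0.0313  0.1182] [0.019 0.018 0.016]
swab [316. 204.] 380 [0.5717 0.0171 0.118 ] [0.018 0.018 0.016]
[0.56969065 0.01870697 0.20073128]
swab [341. 186.] 111 [ 0.5328 -0.0386  0.1216] [0.017 0.017 0.005]
swab [327. 197.] 113 [ 0.5814 -0.0294  0.1207] [0.018 0.019 0.006]
swab [347. 205.] 128 [0.5715 0.0195 0.1218] [0.019 0.018 0.005]
yaw 100.9 twist 0.0 then cm [-0.2  -0.19 11.77]
```

```bash
python3 -m pendant '[{"jaw":0.42,"linear":[-0.2,-0.15,2],"twist":0},{"jaw":0.42,"linear":[0,0,3.5],"twist":0},{"jaw":0.42,"linear":[0,0,3],"twist":0},{"jaw":0.42,"linear":[0,0,2],"twist":0},{"jaw":0.42,"linear":[0,0,1.2],"twist":0},{"jaw":0.42,"linear":[0,0,0],"twist":0},{"jaw":0,"linear":[0,0,0],"twist":0},{"jaw":0,"linear":[0,0,0],"twist":0},{"jaw":0,"linear":[0,0,0],"twist":0},{"jaw":0,"linear":[0,0,0],"twist":0},{"jaw":0,"linear":[0,0,0],"twist":0},{"jaw":0,"linear":[0,0,0],"twist":0}]'
python3 -m pendant '[{"jaw":0,"linear":[0,0,0],"twist":0},{"jaw":0,"linear":[0,0,-1],"twist":0},{"jaw":0,"linear":[0,0,-2],"twist":0},{"jaw":0,"linear":[0,0,-3],"twist":0},{"jaw":0,"linear":[0,0,-4],"twist":0},{"jaw":0,"linear":[0,0,-4],"twist":0},{"jaw":0,"linear":[0,0,-3],"twist":0},{"jaw":0,"linear":[0,0,0],"twist":0},{"jaw":0,"linear":[0,0,0],"twist":0}]'
python3 -c "
from h import *
to(.5627,.3197,.25,99.8)"
```

```text
time: 15.15
position: [0.5731, 0.0162, 0.0852]
tool_rot: [-0.094, 0.996, 0.0, 0.001]
ft_force: [0.2, 1.3, 5.2]
grip_width: 0.0172
grip_force: 20.0
time: 15.9
position: [0.5735, 0.0155, 0.2569]
tool_rot: [-0.094, 0.996, -0.001, 0.003]
ft_force: [0.1, 0.2, -0.9]
grip_width: 0.0175
grip_force: 20.0
yaw 100.8 twist 1.0 then cm [-4.11 30.16  0.64]
```

```bash
cat > held.py <<'E'
from h import *; import sys
from tubes import T
i=int(sys.argv[1]); t=T[i]; o=robot.get_obs(); p=o['position']
b=cam('scene'); W=cloud(b)
m=(b['color'].min(-1)>110)&(abs(W[...,0]-p[0])<.02)&(abs(W[...,1]-p[1])<.02)&(W[...,2]>p[2]-.06)&(W[...,2]<p[2]-.005)
q=W[m]; s=np.nanmedian(q,axis=0); print(m.sum(),'shaft (scene)',s.round(4),'tcp',p.round(4),'lean',(np.nanmedian(q[q[:,2]>s[2]],axis=0)-np.nanmedian(q[q[:,2]<s[2]],axis=0)).round(4))
sh=s[:2]-np.array([.0015,.0015]); e=t[:2]-sh   # scene bias and front face
to(p[0]+e[0],p[1]+e[1],.092+.0)
E
python3 -m pendant '[{"jaw":0,"linear":[-0.2,1.3,0],"twist":0.5},{"jaw":0,"linear":[-0.42,3.1,0],"twist":0.5},{"jaw":0,"linear":[-0.42,3.1,0],"twist":0},{"jaw":0,"linear":[-0.42,3.1,0],"twist":0},{"jaw":0,"linear":[-0.42,3.1,0],"twist":0},{"jaw":0,"linear":[-0.42,3.1,0],"twist":0},{"jaw":0,"linear":[-0.42,3.1,0],"twist":0},{"jaw":0,"linear":[-0.42,3.1,0],"twist":0},{"jaw":0,"linear":[-0.42,3.1,0],"twist":0},{"jaw":0,"linear":[-0.42,3.1,0],"twist":0},{"jaw":0,"linear":[-0.2,1,0],"twist":0}]'
python3 -m pendant '[{"jaw":0,"linear":[0,0,0],"twist":0},{"jaw":0,"linear":[0,0,0],"twist":0},{"jaw":0,"linear":[0,0,0],"twist":0},{"jaw":0,"linear":[0,0,0],"twist":0},{"jaw":0,"linear":[0,0,0],"twist":0}]'
python3 held.py 4
```

```text
time: 16.82
position: [0.5599, 0.3243, 0.2518]
tool_rot: [-0.087, 0.996, 0.0, -0.002]
ft_force: [-0.2, 0.1, -0.8]
grip_width: 0.0174
grip_force: 20.0
time: 17.23
position: [0.5622, 0.3191, 0.2541]
tool_rot: [-0.084, 0.996, -0.0, -0.0]
ft_force: [-0.4, 0.4, -0.0]
grip_width: 0.0171
grip_force: 20.0
123 shaft (scene) [0.5637 0.321  0.22  ] tcp [0.5622 0.3191 0.2541] lean [ 0.0002 -0.0002  0.029 ]
yaw 99.6 twist 0.0 then cm [-0.04  0.   16.22]
```

```bash
python3 -m pendant '[{"jaw":0,"linear":[0,0,2],"twist":0},{"jaw":0,"linear":[0,0,3],"twist":0},{"jaw":0,"linear":[0,0,2],"twist":0},{"jaw":0,"linear":[0,0,2],"twist":0},{"jaw":0,"linear":[0,0,2],"twist":0},{"jaw":0,"linear":[0,0,2],"twist":0},{"jaw":0,"linear":[0,0,1.5],"twist":0},{"jaw":0,"linear":[0,0,1],"twist":0},{"jaw":0,"linear":[0,0,0.4],"twist":0},{"jaw":0,"linear":[0,0,0.3],"twist":0},{"jaw":0,"linear":[0,0,0.3],"twist":0},{"jaw":0,"linear":[0,0,0],"twist":0}]'
python3 -m pendant '[{"jaw":0,"linear":[0,0,0.1],"twist":0},{"jaw":0,"linear":[0,0,0],"twist":0},{"jaw":0,"linear":[0,0,0],"twist":0}]'
```

```text
time: 18.28
position: [0.5619, 0.3201, 0.093]
tool_rot: [-0.085, 0.996, -0.0, 0.0]
ft_force: [-4.8, -3.1, 14.1]
grip_width: 0.0175
grip_force: 20.0
time: 18.53
position: [0.562, 0.3201, 0.093]
tool_rot: [-0.085, 0.996, -0.0, 0.001]
ft_force: [-6.1, -4.1, 17.8]
grip_width: 0.0172
grip_force: 20.0
```

Seated at z 0.093. I'll release it and go to the third swab at (0.5325,-0.041), checking the rack on arrival.

```bash
python3 -m pendant '[{"jaw":0.4,"linear":[0,0,-0.3],"twist":0},{"jaw":0.4,"linear":[0,0,0],"twist":0},{"jaw":0.4,"linear":[0,0,0],"twist":0},{"jaw":0.4,"linear":[0,0,0],"twist":0},{"jaw":0.4,"linear":[0,0,0],"twist":0},{"jaw":0.4,"linear":[0,0,-1],"twist":0},{"jaw":0.4,"linear":[0,0,-2],"twist":0},{"jaw":0.4,"linear":[0,0,-3],"twist":0},{"jaw":0.4,"linear":[0,0,-3],"twist":0},{"jaw":0.4,"linear":[0,0,-2],"twist":0},{"jaw":0.4,"linear":[0,0,0],"twist":0},{"jaw":0.4,"linear":[0,0,0],"twist":0}]'
python3 - <<'E'
from h import *
to(.5325,-.041,.20,100.8)
c=cam('wrist'); W=cloud(c)
for n,x,y in (('5',.5545,.3695),('4',.5627,.3197)):
    m=(np.hypot(W[...,0]-x,W[...,1]-y)<.014)&(W[...,2]>.10)&(W[...,2]<.15)
    q=W[m]; print('stopper in tube',n,m.sum(),q.min(0).round(4),q.max(0).round(4))
E
```

```text
time: 19.53
position: [0.5627, 0.3211, 0.2029]
tool_rot: [-0.085, 0.996, 0.0, 0.002]
ft_force: [-0.7, 0.5, -0.0]
grip_width: 0.035
grip_force: 0.0
yaw 99.8 twist -1.0 then cm [  9.75 -35.     0.24]
stopper in tube 5 518 [0.5438 0.3602 0.1002] [0.5621 0.3784 0.1342]
stopper in tube 4 469 [0.5519 0.3102 0.1   ] [0.5699 0.3289 0.1338]
```

```bash
python3 -m pendant '[{"jaw":0.4,"linear":[0.45,-1.6,0],"twist":-0.5},{"jaw":0.4,"linear":[0.9,-3.2,0],"twist":-0.5},{"jaw":0.4,"linear":[0.9,-3.2,0],"twist":0},{"jaw":0.4,"linear":[0.9,-3.2,0],"twist":0},{"jaw":0.4,"linear":[0.9,-3.2,0],"twist":0},{"jaw":0.4,"linear":[0.9,-3.2,0],"twist":0},{"jaw":0.4,"linear":[0.9,-3.2,0],"twist":0},{"jaw":0.4,"linear":[0.9,-3.2,0],"twist":0},{"jaw":0.4,"linear":[0.9,-3.2,0],"twist":0},{"jaw":0.4,"linear":[0.9,-3.2,0],"twist":0},{"jaw":0.4,"linear":[0.9,-3.2,0],"twist":0},{"jaw":0.4,"linear":[0.3,-1.4,0],"twist":0}]'
python3 -m pendant '[{"jaw":0.4,"linear":[0,0,0],"twist":0},{"jaw":0.4,"linear":[0,0,0],"twist":0},{"jaw":0.4,"linear":[0,0,0],"twist":0}]'
python3 rk.py; python3 -c "
from h import *
to(.5325,-.041,.083)"
```

```text
time: 20.58
position: [0.5292, -0.0446, 0.1993]
tool_rot: [-0.092, 0.996, 0.0, -0.002]
ft_force: [-0.6, 0.3, 0.3]
grip_width: 0.0347
grip_force: 0.0
time: 20.83
position: [0.53, -0.0404, 0.2]
tool_rot: [-0.094, 0.996, 0.001, -0.001]
ft_force: [-0.4, 0.3, 0.8]
grip_width: 0.0345
grip_force: 0.0
[ 0.53018522 -0.04005099  0.20026321]
swab [316. 204.] 382 [ 0.5325 -0.0411  0.1183] [0.018 0.019 0.016]
yaw 100.8 twist 0.0 then cm [-0.23 -0.15 11.73]
```

```bash
python3 -m pendant '[{"jaw":0.42,"linear":[-0.2,-0.13,2],"twist":0},{"jaw":0.42,"linear":[0,0,3.5],"twist":0},{"jaw":0.42,"linear":[0,0,3],"twist":0},{"jaw":0.42,"linear":[0,0,2],"twist":0},{"jaw":0.42,"linear":[0,0,1.2],"twist":0},{"jaw":0.42,"linear":[0,0,0],"twist":0},{"jaw":0,"linear":[0,0,0],"twist":0},{"jaw":0,"linear":[0,0,0],"twist":0},{"jaw":0,"linear":[0,0,0],"twist":0},{"jaw":0,"linear":[0,0,0],"twist":0},{"jaw":0,"linear":[0,0,0],"twist":0},{"jaw":0,"linear":[0,0,0],"twist":0}]'
python3 -m pendant '[{"jaw":0,"linear":[0,0,0],"twist":0},{"jaw":0,"linear":[0,0,-1],"twist":0},{"jaw":0,"linear":[0,0,-2],"twist":0},{"jaw":0,"linear":[0,0,-3],"twist":0},{"jaw":0,"linear":[0,0,-4],"twist":0},{"jaw":0,"linear":[0,0,-4],"twist":0},{"jaw":0,"linear":[0,0,-3],"twist":0},{"jaw":0,"linear":[0,0,0],"twist":0},{"jaw":0,"linear":[0,0,0],"twist":0}]'
python3 -c "
from h import *
to(.5108,.3615,.25,99.8)"
```

```text
time: 21.88
position: [0.5337, -0.0421, 0.0851]
tool_rot: [-0.094, 0.996, -0.0, 0.001]
ft_force: [-0.5, 2.1, 4.2]
grip_width: 0.0178
grip_force: 20.0
time: 22.63
position: [0.534, -0.0427, 0.2566]
tool_rot: [-0.094, 0.996, -0.001, 0.002]
ft_force: [-0.2, -0.6, -1.5]
grip_width: 0.0176
grip_force: 20.0
yaw 100.8 twist 1.0 then cm [-4.59 40.23  0.57]
```

```bash
python3 -m pendant '[{"jaw":0,"linear":[-0.2,2,0],"twist":0.5},{"jaw":0,"linear":[-0.42,3.65,0],"twist":0.5},{"jaw":0,"linear":[-0.42,3.65,0],"twist":0},{"jaw":0,"linear":[-0.42,3.65,0],"twist":0},{"jaw":0,"linear":[-0.42,3.65,0],"twist":0},{"jaw":0,"linear":[-0.42,3.65,0],"twist":0},{"jaw":0,"linear":[-0.42,3.65,0],"twist":0},{"jaw":0,"linear":[-0.42,3.65,0],"twist":0},{"jaw":0,"linear":[-0.42,3.65,0],"twist":0},{"jaw":0,"linear":[-0.42,3.65,0],"twist":0},{"jaw":0,"linear":[-0.42,3.65,0],"twist":0},{"jaw":0,"linear":[-0.2,1.75,0],"twist":0}]'
python3 -m pendant '[{"jaw":0,"linear":[0,0,0],"twist":0},{"jaw":0,"linear":[0,0,0],"twist":0},{"jaw":0,"linear":[0,0,0],"twist":0},{"jaw":0,"linear":[0,0,0],"twist":0},{"jaw":0,"linear":[0,0,0],"twist":0}]'
python3 held.py 2
```

```text
time: 23.63
position: [0.5074, 0.3656, 0.2516]
tool_rot: [-0.086, 0.996, 0.0, -0.002]
ft_force: [-0.2, 0.0, -0.6]
grip_width: 0.0178
grip_force: 20.0
time: 24.05
position: [0.5097, 0.3607, 0.2538]
tool_rot: [-0.084, 0.996, -0.0, -0.0]
ft_force: [-0.2, -0.2, 0.4]
grip_width: 0.0172
grip_force: 20.0
125 shaft (scene) [0.5109 0.362  0.2206] tcp [0.5097 0.3607 0.2538] lean [ 0.     -0.0004  0.0282]
yaw 99.7 twist 0.0 then cm [-0.15  0.06 16.2 ]
```

```bash
python3 -m pendant '[{"jaw":0,"linear":[-0.12,0.05,2],"twist":0},{"jaw":0,"linear":[0,0,3],"twist":0},{"jaw":0,"linear":[0,0,2],"twist":0},{"jaw":0,"linear":[0,0,2],"twist":0},{"jaw":0,"linear":[0,0,2],"twist":0},{"jaw":0,"linear":[0,0,2],"twist":0},{"jaw":0,"linear":[0,0,1.5],"twist":0},{"jaw":0,"linear":[0,0,1],"twist":0},{"jaw":0,"linear":[0,0,0.4],"twist":0},{"jaw":0,"linear":[0,0,0.3],"twist":0},{"jaw":0,"linear":[0,0,0.3],"twist":0},{"jaw":0,"linear":[0,0,0],"twist":0}]'
python3 -m pendant '[{"jaw":0,"linear":[0,0,0],"twist":0},{"jaw":0,"linear":[0,0,0],"twist":0},{"jaw":0,"linear":[0,0,0],"twist":0}]'
```

```text
time: 25.1
position: [0.5106, 0.3621, 0.0929]
tool_rot: [-0.085, 0.996, -0.001, 0.0]
ft_force: [-5.4, -4.6, 14.0]
grip_width: 0.0171
grip_force: 20.0
time: 25.35
position: [0.5106, 0.3621, 0.0929]
tool_rot: [-0.085, 0.996, -0.001, 0.0]
ft_force: [-4.3, -3.3, 14.1]
grip_width: 0.017
grip_force: 20.0
```

```bash
python3 -m pendant '[{"jaw":0.4,"linear":[0,0,-0.3],"twist":0},{"jaw":0.4,"linear":[0,0,0],"twist":0},{"jaw":0.4,"linear":[0,0,0],"twist":0},{"jaw":0.4,"linear":[0,0,0],"twist":0},{"jaw":0.4,"linear":[0,0,0],"twist":0},{"jaw":0.4,"linear":[0,0,-1],"twist":0},{"jaw":0.4,"linear":[0,0,-2],"twist":0},{"jaw":0.4,"linear":[0,0,-3],"twist":0},{"jaw":0.4,"linear":[0,0,-3],"twist":0},{"jaw":0.4,"linear":[0,0,-2],"twist":0},{"jaw":0.4,"linear":[0,0,0],"twist":0},{"jaw":0.4,"linear":[0,0,0],"twist":0}]'
python3 - <<'E'
from h import *
to(.5813,-.0315,.20,100.8)
E
```

```text
time: 26.35
position: [0.5115, 0.3634, 0.204]
tool_rot: [-0.085, 0.996, 0.001, 0.002]
ft_force: [0.0, -0.4, -0.2]
grip_width: 0.0348
grip_force: 0.0
yaw 99.8 twist -1.0 then cm [  0.54 -40.1    0.36]
```

```bash
python3 -m pendant '[{"jaw":0.4,"linear":[0,-2,0],"twist":-0.5},{"jaw":0.4,"linear":[0.05,-3.65,0],"twist":-0.5},{"jaw":0.4,"linear":[0.05,-3.65,0],"twist":0},{"jaw":0.4,"linear":[0.05,-3.65,0],"twist":0},{"jaw":0.4,"linear":[0.05,-3.65,0],"twist":0},{"jaw":0.4,"linear":[0.05,-3.65,0],"twist":0},{"jaw":0.4,"linear":[0.05,-3.65,0],"twist":0},{"jaw":0.4,"linear":[0.05,-3.65,0],"twist":0},{"jaw":0.4,"linear":[0.05,-3.65,0],"twist":0},{"jaw":0.4,"linear":[0.05,-3.65,0],"twist":0},{"jaw":0.4,"linear":[0.05,-3.65,0],"twist":0},{"jaw":0.4,"linear":[0,-1.6,0],"twist":0}]'
python3 -m pendant '[{"jaw":0.4,"linear":[0,0,0],"twist":0},{"jaw":0.4,"linear":[0,0,0],"twist":0},{"jaw":0.4,"linear":[0,0,0],"twist":0}]'
python3 rk.py; python3 -c "
from h import *
to(.5813,-.0313,.083)"
```

```text
time: 27.35
position: [0.5798, -0.0364, 0.2005]
tool_rot: [-0.092, 0.996, -0.0, -0.001]
ft_force: [0.0, -0.4, 0.2]
grip_width: 0.035
grip_force: 0.0
time: 27.6
position: [0.5787, -0.0311, 0.2009]
tool_rot: [-0.094, 0.996, 0.001, -0.001]
ft_force: [-0.7, 0.6, 0.4]
grip_width: 0.0349
grip_force: 0.0
[ 0.5788768  -0.03071329  0.20126497]
swab [316. 204.] 377 [ 0.5812 -0.0319  0.1181] [0.018 0.018 0.016]
yaw 100.8 twist 0.0 then cm [-0.25 -0.12 11.83]
```

```bash
python3 -m pendant '[{"jaw":0.42,"linear":[-0.22,-0.13,2],"twist":0},{"jaw":0.42,"linear":[0,0,3.5],"twist":0},{"jaw":0.42,"linear":[0,0,3],"twist":0},{"jaw":0.42,"linear":[0,0,2],"twist":0},{"jaw":0.42,"linear":[0,0,1.3],"twist":0},{"jaw":0.42,"linear":[0,0,0],"twist":0},{"jaw":0,"linear":[0,0,0],"twist":0},{"jaw":0,"linear":[0,0,0],"twist":0},{"jaw":0,"linear":[0,0,0],"twist":0},{"jaw":0,"linear":[0,0,0],"twist":0},{"jaw":0,"linear":[0,0,0],"twist":0},{"jaw":0,"linear":[0,0,0],"twist":0}]'
python3 -m pendant '[{"jaw":0,"linear":[0,0,0],"twist":0},{"jaw":0,"linear":[0,0,-1],"twist":0},{"jaw":0,"linear":[0,0,-2],"twist":0},{"jaw":0,"linear":[0,0,-3],"twist":0},{"jaw":0,"linear":[0,0,-4],"twist":0},{"jaw":0,"linear":[0,0,-4],"twist":0},{"jaw":0,"linear":[0,0,-3],"twist":0},{"jaw":0,"linear":[0,0,0],"twist":0},{"jaw":0,"linear":[0,0,0],"twist":0}]'
python3 -c "
from h import *
to(.5278,.2630,.25,99.8)"
```

```text
time: 28.65
position: [0.5827, -0.0327, 0.0849]
tool_rot: [-0.094, 0.996, 0.0, 0.001]
ft_force: [-0.5, 1.7, 2.8]
grip_width: 0.0173
grip_force: 20.0
time: 29.4
position: [0.5834, -0.0336, 0.257]
tool_rot: [-0.094, 0.996, -0.001, 0.003]
ft_force: [-0.2, 0.7, -0.7]
grip_width: 0.0176
grip_force: 20.0
yaw 100.7 twist 0.9 then cm [ 0.44 30.17  0.62]
```

```bash
python3 -m pendant '[{"jaw":0,"linear":[0,1.5,0],"twist":0.5},{"jaw":0,"linear":[0.05,3.1,0],"twist":0.4},{"jaw":0,"linear":[0.05,3.1,0],"twist":0},{"jaw":0,"linear":[0.05,3.1,0],"twist":0},{"jaw":0,"linear":[0.05,3.1,0],"twist":0},{"jaw":0,"linear":[0.05,3.1,0],"twist":0},{"jaw":0,"linear":[0.05,3.1,0],"twist":0},{"jaw":0,"linear":[0.05,3.1,0],"twist":0},{"jaw":0,"linear":[0.05,3.1,0],"twist":0},{"jaw":0,"linear":[0,3.1,0],"twist":0},{"jaw":0,"linear":[0,0.8,0],"twist":0}]'
python3 -m pendant '[{"jaw":0,"linear":[0,0,0],"twist":0},{"jaw":0,"linear":[0,0,0],"twist":0},{"jaw":0,"linear":[0,0,0],"twist":0},{"jaw":0,"linear":[0,0,0],"twist":0},{"jaw":0,"linear":[0,0,0],"twist":0}]'
python3 held.py 0
```

```text
time: 30.32
position: [0.5237, 0.2673, 0.2522]
tool_rot: [-0.088, 0.996, 0.001, -0.002]
ft_force: [-0.3, 1.1, -0.5]
grip_width: 0.0174
grip_force: 20.0
time: 30.73
position: [0.5266, 0.2624, 0.254]
tool_rot: [-0.085, 0.996, -0.0, -0.0]
ft_force: [-0.1, -0.3, -0.4]
grip_width: 0.0176
grip_force: 20.0
100 shaft (scene) [0.5278 0.2643 0.2202] tcp [0.5266 0.2624 0.254 ] lean [-0.0002 -0.0002  0.0287]
yaw 99.7 twist 0.0 then cm [-0.15 -0.02 16.21]
```

```bash
python3 -m pendant '[{"jaw":0,"linear":[-0.13,0,2],"twist":0},{"jaw":0,"linear":[0,0,3],"twist":0},{"jaw":0,"linear":[0,0,2],"twist":0},{"jaw":0,"linear":[0,0,2],"twist":0},{"jaw":0,"linear":[0,0,2],"twist":0},{"jaw":0,"linear":[0,0,2],"twist":0},{"jaw":0,"linear":[0,0,1.5],"twist":0},{"jaw":0,"linear":[0,0,1],"twist":0},{"jaw":0,"linear":[0,0,0.4],"twist":0},{"jaw":0,"linear":[0,0,0.3],"twist":0},{"jaw":0,"linear":[0,0,0.3],"twist":0},{"jaw":0,"linear":[0,0,0],"twist":0}]'
python3 -m pendant '[{"jaw":0,"linear":[0,0,0],"twist":0},{"jaw":0,"linear":[0,0,0],"twist":0},{"jaw":0,"linear":[0,0,0],"twist":0}]'
```

```text
time: 31.78
position: [0.5277, 0.2635, 0.0924]
tool_rot: [-0.086, 0.996, -0.0, 0.0]
ft_force: [-3.5, -2.7, 13.6]
grip_width: 0.0173
grip_force: 20.0
time: 32.03
position: [0.5277, 0.2635, 0.0924]
tool_rot: [-0.086, 0.996, -0.0, 0.001]
ft_force: [-5.5, -1.7, 13.2]
grip_width: 0.017
grip_force: 20.0
```

```bash
python3 -m pendant '[{"jaw":0.4,"linear":[0,0,-0.3],"twist":0},{"jaw":0.4,"linear":[0,0,0],"twist":0},{"jaw":0.4,"linear":[0,0,0],"twist":0},{"jaw":0.4,"linear":[0,0,0],"twist":0},{"jaw":0.4,"linear":[0,0,0],"twist":0},{"jaw":0.4,"linear":[0,0,-1],"twist":0},{"jaw":0.4,"linear":[0,0,-2],"twist":0},{"jaw":0.4,"linear":[0,0,-3],"twist":0},{"jaw":0.4,"linear":[0,0,-3],"twist":0},{"jaw":0.4,"linear":[0,0,-3],"twist":6.9},{"jaw":0.4,"linear":[0,0,0],"twist":6.9},{"jaw":0.4,"linear":[0,0,0],"twist":6.9}]'
python3 -m pendant '[{"jaw":0.4,"linear":[0,0,0],"twist":6.9},{"jaw":0.4,"linear":[0,0,0],"twist":6.9},{"jaw":0.4,"linear":[0,0,0],"twist":6.9},{"jaw":0.4,"linear":[0,0,0],"twist":6.9},{"jaw":0.4,"linear":[0,0,0],"twist":6.9},{"jaw":0.4,"linear":[0,0,0],"twist":6.9},{"jaw":0.4,"linear":[0,0,0],"twist":6.9},{"jaw":0.4,"linear":[0,0,0],"twist":6.9},{"jaw":0.4,"linear":[0,0,0],"twist":6.9},{"jaw":0.4,"linear":[0,0,0],"twist":6.9},{"jaw":0.4,"linear":[0,0,0],"twist":6.9},{"jaw":0.4,"linear":[0,0,0],"twist":6.9}]'
python3 -m pendant '[{"jaw":0.4,"linear":[0,0,0],"twist":0},{"jaw":0.4,"linear":[0,0,0],"twist":0}]'
python3 -c "
from h import *
print(robot.get_obs()['q'])
to(.5616,-.319,.20,-3.84)"
```

```text
time: 33.03
position: [0.5291, 0.2646, 0.2155]
tool_rot: [0.097, 0.995, 0.001, 0.003]
ft_force: [0.4, 0.3, 0.1]
grip_width: 0.0348
grip_force: 0.0
time: 34.03
position: [0.5274, 0.2641, 0.2126]
tool_rot: [0.731, 0.682, 0.0, 0.0]
ft_force: [-0.5, 0.2, 0.4]
grip_width: 0.0345
grip_force: 0.0
time: 34.2
position: [0.5275, 0.264, 0.2125]
tool_rot: [0.728, 0.685, 0.0, 0.0]
ft_force: [-0.3, 0.5, -0.3]
grip_width: 0.0349
grip_force: 0.0
[ 2.74821942e-01  4.79607699e-01  1.52289687e+00 -5.25895253e-05
  1.13896859e+00  3.35311043e-01]
yaw -3.5 twist 0.4 then cm [-57.95   7.31   1.25]
```

```bash
python3 -m pendant '[{"jaw":0.4,"linear":[-1.9,0.24,0],"twist":0.4},{"jaw":0.4,"linear":[-3.8,0.48,0],"twist":0},{"jaw":0.4,"linear":[-3.8,0.48,0],"twist":0},{"jaw":0.4,"linear":[-3.8,0.48,0],"twist":0},{"jaw":0.4,"linear":[-3.8,0.48,0],"twist":0},{"jaw":0.4,"linear":[-3.8,0.48,0],"twist":0},{"jaw":0.4,"linear":[-3.8,0.48,0],"twist":0},{"jaw":0.4,"linear":[-3.8,0.48,0],"twist":0},{"jaw":0.4,"linear":[-3.8,0.48,0],"twist":0},{"jaw":0.4,"linear":[-3.8,0.48,0],"twist":0},{"jaw":0.4,"linear":[-3.8,0.48,0],"twist":0},{"jaw":0.4,"linear":[-3.8,0.48,0],"twist":0}]'
python3 -m pendant '[{"jaw":0.4,"linear":[-3.8,0.48,0],"twist":0},{"jaw":0.4,"linear":[-3.8,0.48,0],"twist":0},{"jaw":0.4,"linear":[-2.5,0.34,0],"twist":0},{"jaw":0.4,"linear":[-1,0.1,0],"twist":0},{"jaw":0.4,"linear":[0,0,0],"twist":0},{"jaw":0.4,"linear":[0,0,0],"twist":0},{"jaw":0.4,"linear":[0,0,0],"twist":0}]'
cat > cov.py <<'E'
from h import *
c=cam('wrist'); W=cloud(c); o=robot.get_obs(); p=o['position']; print(p)
near=(abs(W[...,0]-.56)<.2)&(abs(W[...,1]+.32)<.2)
dark=c['color'].max(-1)<110
m=near&(W[...,2]>.03)&(W[...,2]<.05); q=W[m]; print('batten',cv2.minAreaRect((q[:,:2]*1000).astype(np.float32)),m.sum(),np.median(q[:,2]))
for lo,hi in ((.0075,.014),(.003,.014)):
    hsv=cv2.cvtColor(c['color'],cv2.COLOR_BGR2HSV)
    m=near&(W[...,2]>lo)&(W[...,2]<hi)
    m=cv2.morphologyEx(m.astype(np.uint8),cv2.MORPH_OPEN,np.ones((5,5)))>0
    q=W[m]; print('board',cv2.minAreaRect((q[:,:2]*1000).astype(np.float32)),m.sum())
t=cam('top'); W=cloud(t); C=np.array([.541,.316])
cv2.imwrite('pics/cov.png',np.hstack([c['color'][:, 100:540],cv2.resize(t['color'][180:270,135:260],None,fx=2.8,fy=4.445)[:400]]))
from tubes import T
for i,tt in enumerate(T):
    m=(np.hypot(W[...,0]-tt[0],W[...,1]-tt[1])<.012)&(W[...,2]<.15); print('tube',i,np.sort(W[m][:,2])[-6:].round(3))
E
python3 cov.py
```

```text
time: 35.2
position: [0.5517, -0.1776, 0.2124]
tool_rot: [0.731, 0.683, 0.0, 0.0]
ft_force: [0.9, 0.6, -0.4]
grip_width: 0.0349
grip_force: 0.0
time: 35.78
position: [0.5577, -0.2853, 0.212]
tool_rot: [0.731, 0.682, 0.0, -0.001]
ft_force: [0.6, 1.2, -0.4]
grip_width: 0.0347
grip_force: 0.0
[ 0.55781758 -0.28514931  0.21209972]
batten ((598.949462890625, -202.80535888671875), (302.3238830566406, 160.86703491210938), 48.5493278503418) 1436 0.04030659576882037
board ((560.8631591796875, -319.5048522949219), (232.25006103515625, 128.1849365234375), 85.83000183105469) 11924
board ((554.9661254882812, -319.0791015625), (232.2538299560547, 140.06285095214844), 85.85033416748047) 12906
tube 0 [0.134 0.134 0.134 0.135 0.136 0.137]
tube 1 [0.099 0.1   0.1   0.1   0.1   0.1  ]
tube 2 [0.134 0.134 0.134 0.134 0.134 0.135]
tube 3 [0.101 0.101 0.101 0.101 0.101 0.102]
tube 4 [0.133 0.133 0.134 0.134 0.135 0.135]
tube 5 [0.134 0.134 0.134 0.135 0.135 0.136]
```

View pics/cov.png

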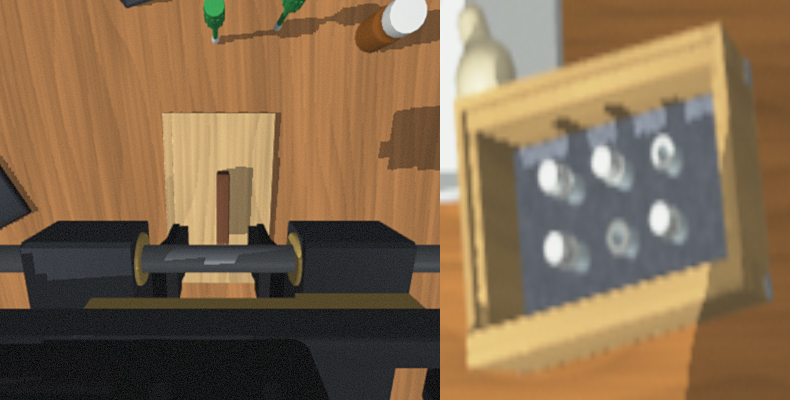

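The board measures 232.3 × 128.2 mm (140.1 with its tongue), centred at (0.5609,-0.3195) with yaw -4.2°, and the tongue faces the robot. The case crop shows four stoppers seated in tubes 0, 2, 4 and 5 (tubes 1 and 3 empty), with tops at 0.134 as expected. Next I'll grasp the batten.

```bash
python3 -c "
from h import *
to(.5609,-.3195,.019,-4.16)"
```

```text
yaw -3.9 twist 0.3 then cm [-3.42  0.55 19.32]
```

```bash
python3 -m pendant '[{"jaw":0.4,"linear":[-1.7,0.27,0],"twist":0.3},{"jaw":0.4,"linear":[-1.7,0.28,0],"twist":0},{"jaw":0.4,"linear":[0,0,3],"twist":0},{"jaw":0.4,"linear":[0,0,4],"twist":0},{"jaw":0.4,"linear":[0,0,4],"twist":0},{"jaw":0.4,"linear":[0,0,4],"twist":0},{"jaw":0.4,"linear":[0,0,2],"twist":0},{"jaw":0.4,"linear":[0,0,1.5],"twist":0},{"jaw":0.4,"linear":[0,0,0.8],"twist":0},{"jaw":0.4,"linear":[0,0,0],"twist":0},{"jaw":0.4,"linear":[0,0,0],"twist":0},{"jaw":0.4,"linear":[0,0,0],"twist":0}]'
python3 -m pendant '[{"jaw":0,"linear":[0,0,0],"twist":0},{"jaw":0,"linear":[0,0,0],"twist":0},{"jaw":0,"linear":[0,0,0],"twist":0},{"jaw":0,"linear":[0,0,0],"twist":0},{"jaw":0,"linear":[0,0,0],"twist":0},{"jaw":0,"linear":[0,0,0],"twist":0},{"jaw":0,"linear":[0,0,0],"twist":0}]' 12
```

```text
time: 36.88
position: [0.5622, -0.3226, 0.0206]
tool_rot: [0.733, 0.68, 0.0, 0.002]
ft_force: [0.8, 0.4, 0.9]
grip_width: 0.0346
grip_force: 0.0
time: 37.47
position: [0.5611, -0.322, 0.0199]
tool_rot: [0.733, 0.68, -0.0, 0.0]
ft_force: [-0.9, 0.3, 6.2]
grip_width: 0.0157
grip_force: 12.0
```

```bash
python3 -m pendant '[{"jaw":0,"linear":[0,0,-0.5],"twist":0},{"jaw":0,"linear":[0,0,-1],"twist":0},{"jaw":0,"linear":[0,0,-2],"twist":0},{"jaw":0,"linear":[0,0,-2.5],"twist":0},{"jaw":0,"linear":[0,0,-2.5],"twist":0},{"jaw":0,"linear":[0,0,-2.5],"twist":0},{"jaw":0,"linear":[0,0,-2.5],"twist":0},{"jaw":0,"linear":[0,0,-2.5],"twist":0},{"jaw":0,"linear":[0,0,-2],"twist":0},{"jaw":0,"linear":[0,0,-1],"twist":0},{"jaw":0,"linear":[0,0,0],"twist":0},{"jaw":0,"linear":[0,0,0],"twist":0}]'
cat > bd.py <<'E'
from h import *
# held board pose from the scene and top cameras: fit plane to wood-coloured points near TCP
o=robot.get_obs(); p=o['position']; print('tcp',p.round(4),o['grip_width'],o['ft_force'].round(1))
for n in ('scene','top'):
    c=cam(n); W=cloud(c); hsv=cv2.cvtColor(c['color'],cv2.COLOR_BGR2HSV)
    m=(np.hypot(W[...,0]-p[0],W[...,1]-p[1])<.15)&(abs(W[...,2]-(p[2]-.011))<.02)&(hsv[...,2]>110)
    m=cv2.morphologyEx(m.astype(np.uint8),cv2.MORPH_OPEN,np.ones((3,3)))>0
    q=W[m]
    if len(q)<50: print(n,len(q)); continue
    A=np.c_[q[:,:2]-p[:2],np.ones(len(q))]
    k=np.ones(len(q),bool)
    for _ in range(6):
        s=np.linalg.lstsq(A[k],q[k,2],rcond=None)[0]; k=abs(A@s-q[:,2])<.003
    print(n,len(q),k.sum(),'dz/dx deg %.2f dz/dy %.2f z at tcp %.4f'%(*np.degrees(np.arctan(s[:2])),s[2]),[np.round(x,1) for x in cv2.minAreaRect((q[k][:,:2]*1000).astype(np.float32))])
E
python3 bd.py
```

```text
time: 38.47
position: [0.5607, -0.3215, 0.2089]
tool_rot: [0.733, 0.68, -0.0, -0.0]
ft_force: [0.4, -0.8, -3.3]
grip_width: 0.0154
grip_force: 12.0
tcp [ 0.5607 -0.3215  0.2089] 0.015431707845313825 [ 0.4 -0.8 -3.3]
scene 2213 1879 dz/dx deg 0.02 dz/dy -0.05 z at tcp 0.1972 [array([ 560.5, -317.4]), array([234.8, 130.9]), np.float64(85.8)]
top 2030 1701 dz/dx deg 0.11 dz/dy 0.21 z at tcp 0.1976 [array([ 559.3, -259.5]), array([113.1, 139.7]), np.float64(85.8)]
```

The board hangs level (under 0.2°) with its underside about 0.020 below the TCP. I'll carry it over the case with the cover origin at case x = 20, yaw 9.8°.

```bash
python3 -m pendant '[{"jaw":0,"linear":[0,0,0],"twist":-3.5},{"jaw":0,"linear":[0,0,0],"twist":-3.5},{"jaw":0,"linear":[0,0,0],"twist":-3.5},{"jaw":0,"linear":[0,0,0],"twist":-3.5},{"jaw":0,"linear":[0,0,0],"twist":0},{"jaw":0,"linear":[0,0,0],"twist":0}]' 12
python3 -c "
from h import *
to(.5611,.3169,.205,9.8)"
```

```text
time: 39.07
position: [0.5603, -0.3212, 0.2074]
tool_rot: [0.646, 0.764, 0.0, -0.002]
ft_force: [-0.6, -0.4, -2.7]
grip_width: 0.0159
grip_force: 12.0
yaw 9.6 twist -0.2 then cm [62.87 10.94  0.37]
```

```bash
python3 -m pendant '[{"jaw":0,"linear":[0.8,0.14,0],"twist":-0.2},{"jaw":0,"linear":[1.6,0.28,0],"twist":0},{"jaw":0,"linear":[2.4,0.42,0],"twist":0},{"jaw":0,"linear":[3,0.52,0],"twist":0},{"jaw":0,"linear":[3,0.52,0],"twist":0},{"jaw":0,"linear":[3,0.52,0],"twist":0},{"jaw":0,"linear":[3,0.52,0],"twist":0},{"jaw":0,"linear":[3,0.52,0],"twist":0},{"jaw":0,"linear":[3,0.52,0],"twist":0},{"jaw":0,"linear":[3,0.52,0],"twist":0},{"jaw":0,"linear":[3,0.52,0],"twist":0},{"jaw":0,"linear":[3,0.52,0],"twist":0}]'
python3 -m pendant '[{"jaw":0,"linear":[3,0.52,0],"twist":0},{"jaw":0,"linear":[3,0.52,0],"twist":0},{"jaw":0,"linear":[3,0.52,0],"twist":0},{"jaw":0,"linear":[3,0.52,0],"twist":0},{"jaw":0,"linear":[3,0.52,0],"twist":0},{"jaw":0,"linear":[3,0.52,0],"twist":0},{"jaw":0,"linear":[3,0.52,0],"twist":0},{"jaw":0,"linear":[3,0.52,0],"twist":0},{"jaw":0,"linear":[2.4,0.42,0],"twist":0},{"jaw":0,"linear":[1.6,0.28,0],"twist":0},{"jaw":0,"linear":[0.8,0.14,0],"twist":0}]'
python3 -m pendant '[{"jaw":0,"linear":[0,0,0],"twist":0},{"jaw":0,"linear":[0,0,0],"twist":0},{"jaw":0,"linear":[0,0,0],"twist":0},{"jaw":0,"linear":[0,0,0],"twist":0}]'
python3 bd.py; python3 -c "
from h import *
to(.5611,.3169,.180,9.8)"
```

```text
time: 40.07
position: [0.5598, 0.004, 0.2093]
tool_rot: [0.644, 0.765, 0.0, -0.0]
ft_force: [0.4, -0.1, -2.4]
grip_width: 0.0158
grip_force: 12.0
time: 40.98
position: [0.559, 0.2968, 0.2091]
tool_rot: [0.643, 0.766, 0.0, -0.001]
ft_force: [0.5, -0.4, -3.9]
grip_width: 0.0158
grip_force: 12.0
time: 41.32
position: [0.5609, 0.292, 0.2091]
tool_rot: [0.644, 0.765, -0.0, 0.0]
ft_force: [-0.4, -0.1, -1.6]
grip_width: 0.0156
grip_force: 12.0
tcp [0.5609 0.292  0.2091] 0.015625207926400375 [-0.4 -0.1 -1.6]
scene 7169 6510 dz/dx deg -0.08 dz/dy -0.05 z at tcp 0.1974 [array([560.5, 294.9]), array([130.7, 231.9]), np.float64(9.8)]
top 2289 1940 dz/dx deg 0.33 dz/dy -0.16 z at tcp 0.1990 [array([565.6, 232.6]), array([140.6, 111.9]), np.float64(9.5)]
yaw 9.8 twist -0.0 then cm [2.44 0.42 2.92]
```

```bash
python3 -m pendant '[{"jaw":0,"linear":[1,0.2,0],"twist":0},{"jaw":0,"linear":[1,0.2,0],"twist":0},{"jaw":0,"linear":[0.44,0.1,0],"twist":0},{"jaw":0,"linear":[0,0,0.8],"twist":0},{"jaw":0,"linear":[0,0,0.8],"twist":0},{"jaw":0,"linear":[0,0,0.8],"twist":0},{"jaw":0,"linear":[0,0,0.5],"twist":0},{"jaw":0,"linear":[0,0,0.3],"twist":0},{"jaw":0,"linear":[0,0,0],"twist":0},{"jaw":0,"linear":[0,0,0],"twist":0},{"jaw":0,"linear":[0,0,0],"twist":0}]'
cat > rel.py <<'E'
from h import *
# all in case frame (mm), scene + top: board top edges
a=np.radians(9.8);C=np.array([.541,.316]); Rm=np.array([[np.cos(a),np.sin(a)],[-np.sin(a),np.cos(a)]])
o=robot.get_obs(); p=o['position']; print('tcp case',(Rm@(p[:2]-C)*1000).round(1),'z',p[2].round(4),'f',o['ft_force'].round(1),'w',o['grip_width'].round(4),o['grip_force'])
for n in ('scene','top'):
    c=cam(n); W=cloud(c); hsv=cv2.cvtColor(c['color'],cv2.COLOR_BGR2HSV)
    X=(W[...,:2]-C)@Rm.T*1000; Z=W[...,2]*1000
    s=[]
    for lo,hi in ((-50,-40),(-30,-20),(0,-1),(20,30),(40,50),(60,70),(72,80)):
        if lo==0: continue
        m=(abs(X[...,1])<105)&(X[...,0]>lo)&(X[...,0]<hi)&(Z>140)&(Z<190)&(hsv[...,2]>110)
        if m.sum()>8: s.append('x%d z%.1f(%d)'%((lo+hi)/2,np.median(Z[m]),m.sum()))
    print(n,*s)
    for lo,hi in ((-80,-61),(72,95)):
        m=(abs(X[...,1])<120)&(X[...,0]>lo)&(X[...,0]<hi)&(Z>140)&(Z<190)
        print('  edge band',lo,hi,np.percentile(Z[m],[10,50,90]).round(1) if m.sum()>5 else None, 'x', np.percentile(X[m][:,0],[2,98]).round(1) if m.sum()>5 else None)
E
python3 rel.py
```

```text
time: 42.33
position: [0.5621, 0.3181, 0.1774]
tool_rot: [0.644, 0.765, 0.0, 0.0]
ft_force: [-0.5, -0.2, -2.1]
grip_width: 0.0156
grip_force: 12.0Traceback (most recent call last):
  File "rel.py", line 4, in <module>
    o=robot.get_obs(); p=o['position']; print('tcp case',(Rm@(p[:2]-C)*1000).round(1),'z',p[2].round(4),'f',o['ft_force'].round(1),'w',o['grip_width'].round(4),o['grip_force'])
                                                                                                                                       ^^^^^^^^^^^^^^^^^^^^^
AttributeError: 'float' object has no attribute 'round'
```

```bash
sed -i "s/o\['grip_width'\].round(4)/round(float(o['grip_width']),4)/" rel.py; python3 rel.py; python3 -c "
from h import *
b=cams.camera('scene')['color']; cv2.imwrite('pics/s5.png',cv2.resize(b[170:370,380:600],None,fx=3,fy=3))"
```

```text
tcp case [21.2 -1.5] z 0.1774 f [-0.5 -0.2 -2.1] w 0.0156 11.998031884431839
scene x-45 z165.1(101) x-25 z165.7(279) x25 z165.9(467) x45 z165.8(615) x65 z165.8(666) x76 z148.8(1183)
  edge band -80 -61 [152.3 153.6 154.8] x [-79.6 -63.4]
  edge band 72 95 [143.2 162.4 166.5] x [72.6 85.8]
top x-45 z163.2(157) x-25 z167.7(158) x25 z167.8(94) x45 z167.9(148) x65 z168.0(143) x76 z167.6(102)
  edge band -80 -61 [152.9 155.3 157.8] x [-79.9 -61.3]
  edge band 72 95 [164.5 167.4 169.7] x [72.3 85.3]
```

View pics/s5.png

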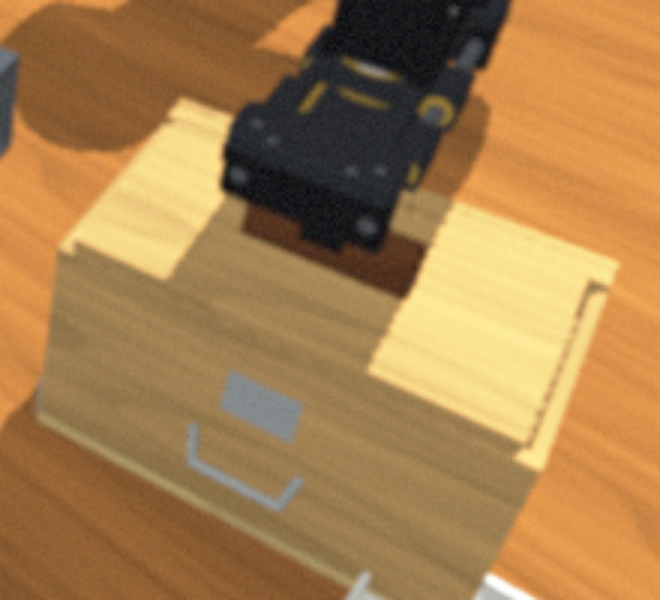

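The board hangs flat over the opening, its far edge overhanging the far wall at case x about 85 and its tongue just inside the lip. I'll lower it gently onto the far upstand so it pivots and tilts tongue-down.

```bash
python3 -m pendant '[{"jaw":0,"linear":[0,0,0.3],"twist":0},{"jaw":0,"linear":[0,0,0.2],"twist":0},{"jaw":0,"linear":[0,0,0.1],"twist":0},{"jaw":0,"linear":[0,0,0.1],"twist":0},{"jaw":0,"linear":[0,0,0.1],"twist":0},{"jaw":0,"linear":[0,0,0.1],"twist":0},{"jaw":0,"linear":[0,0,0.1],"twist":0},{"jaw":0,"linear":[0,0,0],"twist":0},{"jaw":0,"linear":[0,0,0],"twist":0}]' 8
python3 rel.py
```

```text
time: 43.23
position: [0.5612, 0.3182, 0.1674]
tool_rot: [0.644, 0.765, -0.0, -0.0]
ft_force: [-2.7, -0.7, 1.9]
grip_width: 0.016
grip_force: 8.1
tcp case [20.3 -1.3] z 0.1674 f [-2.7 -0.7  1.9] w 0.016 8.110450878739357
scene x-45 z152.4(92) x-25 z154.0(263) x25 z156.4(458) x45 z157.0(596) x65 z158.0(622) x76 z158.2(677)
  edge band -80 -61 [149.4 153.1 154.6] x [-79.5 -61.1]
  edge band 72 95 [143.3 157.5 159.3] x [72.6 86.3]
top x-45 z150.2(161) x-25 z155.4(157) x25 z157.9(103) x45 z159.3(149) x65 z160.2(133) x76 z160.5(104)
  edge band -80 -61 [152.7 155.3 158.1] x [-79.8 -61.6]
  edge band 72 95 [157.6 160.3 162.4] x [72.3 85.5]
```

The board is pivoting as intended, tilted about 3° tongue-down with only about 4 N of push. I'll go a bit further.

```bash
python3 -m pendant '[{"jaw":0,"linear":[0,0,0.1],"twist":0},{"jaw":0,"linear":[0,0,0.1],"twist":0},{"jaw":0,"linear":[0,0,0],"twist":0},{"jaw":0,"linear":[0,0,0],"twist":0}]'
python3 rel.py
```

```text
time: 43.67
position: [0.5615, 0.3182, 0.1652]
tool_rot: [0.644, 0.765, -0.0, -0.0]
ft_force: [-3.8, -0.7, 3.3]
grip_width: 0.0162
grip_force: 8.1
tcp case [20.6 -1.3] z 0.1652 f [-3.8 -0.7  3.3] w 0.0162 8.123821034096181
scene x-45 z144.2(75) x-25 z150.4(229) x25 z154.6(386) x45 z156.1(564) x65 z157.7(614) x76 z158.5(611)
  edge band -80 -61 [149.2 153.1 154.6] x [-79.5 -61.1]
  edge band 72 95 [149.8 158.  159.7] x [72.7 87.7]
top x-45 z145.9(155) x-25 z152.1(150) x25 z156.7(98) x45 z158.0(143) x65 z159.5(129) x76 z160.5(109)
  edge band -80 -61 [152.7 155.1 157.5] x [-79.9 -61.4]
  edge band 72 95 [157.9 160.6 163. ] x [72.2 86.6]
```

The slope is now 4.6°, with the tongue's underside at about z 140, below the lip roof. I'll slide it into the groove (-x).

```bash
python3 -m pendant '[{"jaw":0,"linear":[0,-0.15,0],"twist":0},{"jaw":0,"linear":[0,-0.15,0],"twist":0},{"jaw":0,"linear":[0,-0.15,0],"twist":0},{"jaw":0,"linear":[0,-0.15,0.03],"twist":0},{"jaw":0,"linear":[0,-0.15,0],"twist":0},{"jaw":0,"linear":[0,-0.15,0.03],"twist":0},{"jaw":0,"linear":[0,-0.1,0],"twist":0},{"jaw":0,"linear":[0,0,0],"twist":0},{"jaw":0,"linear":[0,0,0],"twist":0}]'
python3 rel.py
```

```text
time: 44.52
position: [0.5519, 0.3165, 0.1647]
tool_rot: [0.644, 0.765, 0.0, 0.0]
ft_force: [2.4, -0.4, 1.2]
grip_width: 0.0163
grip_force: 8.0
tcp case [10.8 -1.4] z 0.1647 f [ 2.4 -0.4  1.2] w 0.0163 7.997310554492287
scene x-45 z149.3(245) x-25 z150.8(214) x25 z154.7(549) x45 z156.2(574) x65 z157.8(607) x76 z150.9(1630)
  edge band -80 -61 [147.9 153.1 154.6] x [-79.5 -61.1]
  edge band 72 95 [142.5 150.2 158.3] x [72.4 80.2]
top x-45 z151.0(155) x-25 z152.6(160) x25 z156.9(124) x45 z157.4(135) x65 z159.4(137) x76 z159.7(68)
  edge band -80 -61 [152.8 155.5 158. ] x [-79.9 -61.5]
  edge band 72 95 [151.8 159.3 162. ] x [72.1 80.4]
```

```bash
python3 -m pendant '[{"jaw":0,"linear":[0,-0.1,0],"twist":0},{"jaw":0,"linear":[0,-0.1,0],"twist":0},{"jaw":0,"linear":[0,-0.1,0],"twist":0},{"jaw":0,"linear":[0,-0.1,0],"twist":0},{"jaw":0,"linear":[0,-0.07,0],"twist":0},{"jaw":0,"linear":[0,0,0],"twist":0},{"jaw":0,"linear":[0,0,0],"twist":0}]'
python3 rel.py
```

```text
time: 45.2
position: [0.5467, 0.3156, 0.1643]
tool_rot: [0.644, 0.765, -0.001, -0.0]
ft_force: [1.9, 0.1, 0.9]
grip_width: 0.0163
grip_force: 8.0
tcp case [ 5.5 -1.4] z 0.1643 f [1.9 0.1 0.9] w 0.0163 8.004065514542162
scene x-45 z149.3(236) x-25 z151.0(229) x25 z154.7(540) x45 z156.3(588) x65 z157.7(683) x76 z147.6(1027)
  edge band -80 -61 [145.4 152.9 154.6] x [-79.3 -61.2]
  edge band 72 95 [141.7 147.4 149.8] x [72.1 80.3]
top x-45 z151.0(155) x-25 z152.6(159) x25 z156.5(146) x45 z157.9(136) x65 z159.4(140) x76 z149.6(89)
  edge band -80 -61 [152.9 155.3 158.1] x [-80.  -61.4]
  edge band 72 95 [147.2 149.6 151.8] x [73.8 80.2]
```

The board is clear of the upstand, the tongue is in the groove, and the grip is holding the tilt at 4.5°. Now I'll lower it slowly until flat.

```bash
python3 -m pendant '[{"jaw":0,"linear":[0,0,0.07],"twist":0},{"jaw":0,"linear":[0,0,0.07],"twist":0},{"jaw":0,"linear":[0,0,0.07],"twist":0},{"jaw":0,"linear":[0,0,0.07],"twist":0},{"jaw":0,"linear":[0,0,0.07],"twist":0},{"jaw":0,"linear":[0,0,0.05],"twist":0},{"jaw":0,"linear":[0,0,0],"twist":0},{"jaw":0,"linear":[0,0,0],"twist":0}]'
python3 rel.py
```

```text
time: 45.97
position: [0.5467, 0.3157, 0.1631]
tool_rot: [0.644, 0.765, 0.0, -0.0]
ft_force: [-4.1, -1.0, 12.7]
grip_width: 0.0166
grip_force: 8.2
tcp case [ 5.6 -1.3] z 0.1631 f [-4.1 -1.  12.7] w 0.0166 8.176701719057746
scene x-45 z149.1(234) x-25 z150.8(220) x25 z154.6(537) x45 z156.2(566) x65 z157.6(697) x76 z147.5(1034)
  edge band -80 -61 [143.8 153.  154.6] x [-79.4 -61.2]
  edge band 72 95 [141.9 147.4 149.8] x [72.1 80.3]
top x-45 z150.8(153) x-25 z152.4(157) x25 z156.5(149) x45 z157.7(134) x65 z159.7(136) x76 z150.7(92)
  edge band -80 -61 [152.5 155.3 157.7] x [-79.9 -61.4]
  edge band 72 95 [147.8 150.6 152.4] x [73.7 80. ]
```

Contact rose to 12.7 N with no rotation, so the far edge is probably still catching the upstand by under a millimetre. I'll ease off and shift 2 mm further in.

```bash
python3 -m pendant '[{"jaw":0,"linear":[0,0,-0.15],"twist":0},{"jaw":0,"linear":[0,0,-0.15],"twist":0},{"jaw":0,"linear":[0,-0.05,0],"twist":0},{"jaw":0,"linear":[0,-0.05,0],"twist":0},{"jaw":0,"linear":[0,-0.05,0],"twist":0},{"jaw":0,"linear":[0,-0.05,0],"twist":0},{"jaw":0,"linear":[0,0,0],"twist":0},{"jaw":0,"linear":[0,0,0],"twist":0}]'
python3 rel.py
```

```text
time: 46.73
position: [0.5443, 0.315, 0.1626]
tool_rot: [0.644, 0.765, -0.001, -0.001]
ft_force: [0.3, -0.5, -2.7]
grip_width: 0.0165
grip_force: 7.8
tcp case [ 3.1 -1.5] z 0.1626 f [ 0.3 -0.5 -2.7] w 0.0165 7.806494797405321
scene x-45 z149.4(243) x-25 z150.7(226) x25 z153.8(542) x45 z155.1(577) x65 z155.0(1131) x76 z147.2(939)
  edge band -80 -61 [149.2 153.1 154.6] x [-79.2 -61.2]
  edge band 72 95 [141.5 147.1 149.1] x [72.4 80.4]
top x-45 z151.3(156) x-25 z152.6(156) x25 z156.0(145) x45 z157.2(133) x65 z158.7(118) x76 z150.2(131)
  edge band -80 -61 [152.8 155.3 158.2] x [-79.8 -61.5]
  edge band 72 95 [147.2 150.2 152.5] x [72.  79.9]
```

Free now: the far edge has come off the upstand and only the board's weight is on the wrist. Continuing down.

```bash
python3 -m pendant '[{"jaw":0,"linear":[0,0,0.07],"twist":0},{"jaw":0,"linear":[0,0,0.07],"twist":0},{"jaw":0,"linear":[0,0.04,0.07],"twist":0},{"jaw":0,"linear":[0,0.04,0.07],"twist":0},{"jaw":0,"linear":[0,0,0.05],"twist":0},{"jaw":0,"linear":[0,0,0],"twist":0},{"jaw":0,"linear":[0,0,0],"twist":0}]'
python3 rel.py
```

```text
time: 47.42
position: [0.5463, 0.3155, 0.1603]
tool_rot: [0.644, 0.765, 0.0, 0.0]
ft_force: [-0.2, 0.0, -1.8]
grip_width: 0.016
grip_force: 7.9
tcp case [ 5.1 -1.4] z 0.1603 f [-0.2  0.  -1.8] w 0.016 7.927526235580444
scene x-45 z148.4(270) x-25 z148.9(239) x25 z150.3(562) x45 z150.9(600) x65 z150.9(847) x76 z147.2(931)
  edge band -80 -61 [147.7 153.1 154.6] x [-79.2 -61.1]
  edge band 72 95 [141.6 147.1 149. ] x [72.4 80.5]
top x-45 z150.3(152) x-25 z151.0(152) x25 z152.6(145) x45 z152.9(132) x65 z153.2(128) x76 z149.7(128)
  edge band -80 -61 [153.  155.5 158. ] x [-79.9 -61.4]
  edge band 72 95 [146.8 149.7 152. ] x [72.2 79.7]
```

```bash
python3 -m pendant '[{"jaw":0,"linear":[0,0,0.06],"twist":0},{"jaw":0,"linear":[0,0,0.06],"twist":0},{"jaw":0,"linear":[0,0,0.06],"twist":0},{"jaw":0,"linear":[0,0,0.06],"twist":0},{"jaw":0,"linear":[0,0,0.05],"twist":0},{"jaw":0,"linear":[0,0,0],"twist":0},{"jaw":0,"linear":[0,0,0],"twist":0}]'
python3 rel.py
```

```text
time: 48.1
position: [0.5468, 0.3156, 0.1588]
tool_rot: [0.644, 0.765, 0.001, 0.001]
ft_force: [-1.0, 0.4, 5.0]
grip_width: 0.0158
grip_force: 8.0
tcp case [ 5.6 -1.3] z 0.1588 f [-1.   0.4  5. ] w 0.0158 8.005531579256058
scene x-45 z148.2(278) x-25 z148.3(240) x25 z148.2(590) x45 z148.3(626) x65 z148.1(709) x76 z147.3(941)
  edge band -80 -61 [148.4 153.  154.6] x [-79.6 -61.1]
  edge band 72 95 [141.5 147.2 149. ] x [72.3 80.5]
top x-45 z150.5(154) x-25 z150.3(151) x25 z150.1(137) x45 z149.6(133) x65 z149.9(129) x76 z149.6(126)
  edge band -80 -61 [152.7 155.1 157.6] x [-79.9 -61.6]
  edge band 72 95 [147.1 149.6 152.1] x [72.1 80.1]
```

Flat and level with the upstands. I'll release and withdraw.

```bash
python3 -m pendant '[{"jaw":0,"linear":[0,0,-0.1],"twist":0},{"jaw":0.4,"linear":[0,0,0],"twist":0},{"jaw":0.4,"linear":[0,0,0],"twist":0},{"jaw":0.4,"linear":[0,0,0],"twist":0},{"jaw":0.4,"linear":[0,0,0],"twist":0},{"jaw":0.4,"linear":[0,0,0],"twist":0},{"jaw":0.4,"linear":[0,0,-1],"twist":0},{"jaw":0.4,"linear":[0,0,-3],"twist":0},{"jaw":0.4,"linear":[0,0,-4],"twist":0},{"jaw":0.4,"linear":[0,0,-4],"twist":0},{"jaw":0.4,"linear":[0,0,-3],"twist":0},{"jaw":0.4,"linear":[0,0,0],"twist":0}]'
python3 -m pendant '[{"jaw":0.4,"linear":[-4,0,0],"twist":0},{"jaw":0.4,"linear":[-4,0,0],"twist":0},{"jaw":0.4,"linear":[-4,0,0],"twist":0},{"jaw":0.4,"linear":[-4,0,0],"twist":0},{"jaw":0.4,"linear":[-4,0,0],"twist":0},{"jaw":0.4,"linear":[-4,0,0],"twist":0},{"jaw":0.4,"linear":[0,0,0],"twist":0},{"jaw":0.4,"linear":[0,0,0],"twist":0}]'
python3 rel.py; python3 -c "
from h import *
b=cams.camera('scene')['color']; t=cams.camera('top')['color']; cv2.imwrite('pics/fin.png',np.hstack([cv2.resize(b[140:400,220:620],None,fx=1.2,fy=1.2),cv2.resize(t[130:270,130:260],(290,312))]))"
```

```text
time: 49.2
position: [0.55, 0.3171, 0.3177]
tool_rot: [0.644, 0.765, 0.007, 0.004]
ft_force: [0.8, 0.6, 1.1]
grip_width: 0.0348
grip_force: 0.0
time: 49.87
position: [0.5874, 0.0768, 0.3084]
tool_rot: [0.645, 0.764, 0.0, -0.0]
ft_force: [-0.3, 1.1, -0.0]
grip_width: 0.0351
grip_force: 0.0
tcp case [   5.  -243.6] z 0.3084 f [-0.3  1.1 -0. ] w 0.0351 0.0
scene x-45 z148.2(497) x-25 z148.2(280) x25 z148.2(589) x45 z148.3(619) x65 z148.1(717) x76 z147.3(930)
  edge band -80 -61 [148.8 153.1 154.6] x [-79.4 -61.1]
  edge band 72 95 [141.5 147.2 149. ] x [72.3 80.4]
top x-45 z150.2(132) x-25 z150.5(148) x25 z150.2(192) x45 z150.1(188) x65 z150.0(177) x76 z149.4(157)
  edge band -80 -61 [153.  155.5 157.8] x [-79.6 -61.3]
  edge band 72 95 [147.  149.4 152. ] x [72.1 79.7]
```

View pics/fin.png

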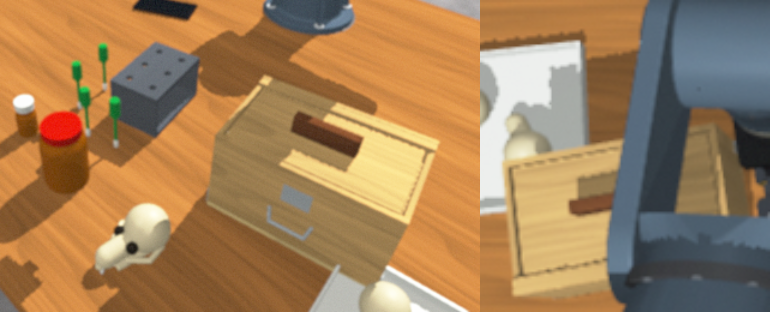

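The picture shows the case closed with the cover flat in its rebate, the rack empty, the jar, vial, skull and green look-alikes standing where they were, and the gripper clear of everything. Handing in.

```bash
python3 -c "
from h import *
print(robot.hand_in())"
```

```text
the job is handed in; nothing more can be done
None
```

I pushed all four swabs from the rack fully home in tubes 0, 2, 4 and 5, then fitted the cover tongue-first and lowered it until it lay flat; I handed the job in at about 50 s with the robot clear of everything, and no verdict came back.

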